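Heft the stain bottles and restock the locked carrier

ROBOT

A 6-joint arm with a two-finger parallel gripper is mounted at the origin on a cart in front of the work surface, level with it; the furniture and walls round the work are solid. World frame = base frame: x ahead of the robot, y to its left, z up, the work surface at z = 0. Lengths are in m, angles in degrees, forces in N, time in s.
With the tool pointing down it reaches from about 0.35 to 0.875 m from the base axis. Payload 4.2 kg.
Tool frame: the origin (TCP) lies midway between the tips of the shut fingers; the grasp point (between the pads) lies 19 mm behind it; z points along the fingers, y is the line along which they close (so a half turn about z gives the same grasp; the last joint's range is limited). The gripper opens to 87 mm and grips with 3 to 60 N. Pads are 19 mm wide; open, the fingers measure 117 mm over their backs; the gripper's body (75 mm by 190 mm) begins 51 mm behind the grasp point.
Start: joints at [87.067, 22.042, 0.453, 0, -68.411, -14.817], TCP at [0.191, 0.595, 0.223] pointing down, gripper open.
Joint ranges: [-179.83, 179.83], [-69.29, 118.12], [-61.27, 80.66], [-181.25, 117.63], [-171.15, -9.14], [-177.46, 177.46]. Speed limits (degrees/s): [159.86, 159.86, 180, 180, 180, 180].

INTERFACE

Orientations are given as a 3x3 rotation matrix whose columns are the frame's x, y, z axes.
In Python, from station import sense, capture, finish_job, silhouettes, landmark_of gives the robot as it stands.
- The arm moves only by the tool step_arm, never from a script. Its arguments are lists of equal length, an entry for each row: "linear": the shift along the tool's x, y, z in mm, a list of three; "delta_rot": the turn, a rotation vector about the tool's x, y, z in rad, a list of three; "grip": the finger opening in mm, from 0 to 87. A call has 1 to 10 rows; each row shifts and turns the commanded pose from where the row before left it, along the tool's axes as they then stand; what a row does not reach is not made up. A row lasts 1/8 s, in which the tool goes at most 62.5 mm and 10.7 degrees, less where a joint would pass 70% of its speed; a pose out of reach is approached as far as the arm can. A call with a gripper value outside its range is refused whole. The fingers move at their own pace and stop on an object; the grip force is fixed at half the most. Time passes only in rows, so rows that do not move let the fingers close. It gives the time, the measured TCP pose, the force, the opening and the grip force at its end, in the units of the state.
- sense(): the state, without advancing time (a new reading comes with each control period).
- capture(name): name is "scene" or "top"; returns a dict with "img" (420x560x3 uint8, red, green, blue), "fx", "fy", "cx", "cy" (pixels), "world_to_cam" (4x4, takes a point from world to camera coordinates). Camera axes: x right, y up, looking along -z (the intrinsics and any distortion apply to the point x, -y, -z); pixel columns grow to the right and rows downward; lengths in m; the calibration is good to about 2 mm. A picture is of the moment at which its call begins. There is no depth.
- finish_job(): hands the job in; it is judged then, once.
Trained networks look in the newest picture that a camera, given by its name, has taken for a name from the list of things; names that differ only in an ending like _2 or _b are one class to them, and where a whole thing is asked for, a point or a joint stands for the part that bears it (a point fixed in the world has none). Each returns a list of dicts, best first, with "score" (0 to 1); they miss things now and then, are a little off and sometimes report something else, mostly with a low value. They report only what shows in the picture. A call takes as long as a camera call.
- silhouettes(camera, label): "mask" (420x560 bool, what is visible of it) and "point" ([column, row] in pixels, amid what is visible of it).
- landmark_of(camera, label): "point" ([column, row] in pixels: a listed point, or the origin of a listed thing).
The state is a dict: "time_s": time; "joints": joint angles; "joint_velocities": joint speeds; "effort": joint torques, N m; "tcp_pos": TCP position; "ee_rot": TCP orientation; "wrist_force": force on the tool from outside, world axes, zero at the start; "moment": the same for the moment, N m; "gripper_width": opening from 0.0 (shut) to 1.0 (fully open); "gripper_force": force on a finger pad.
Only numpy, scipy, OpenCV 4.12 (cv2) and the standard library are available. Lean on these libraries where they do the work, as an engineer would, in place of code of your own. Each camera call takes 0.05 s, during which the arm holds its last target. There are 200 camera calls.

TASK

Get the stain carrier ready for the next run: pull its red knob fully out to free the bottles, then heft every amber bottle, those in the carrier as well as those on the bench. Bottles more than half full belong upright in the carrier's cells, one to a cell, and bottles less than half full upright in the grey returns tray (one that feels just about half full may go in either). Only when all are sorted, push the knob fully home to lock the bar, and leave the staining jar, tally counter and specimen cup where they are.

Things in the scene. Friction and masses are not known exactly. Their poses are not given: they have to be found in the camera images.
- bottle_1: opaque amber stain bottle, dark cap, upright; origin: centre of its underside. Body 60 mm across to 84 mm up, shoulder narrowing to 31 mm at 105 mm, cap 30 mm across from 105 to 128 mm (grip it from above). Weighs about 150 g empty, 315 g half full, 480 g full; any level occurs. May be absent. Starts in a cell of the carrier.
- bottle_2: opaque amber stain bottle, dark cap, upright; origin: centre of its underside. Body 60 mm across to 84 mm up, shoulder narrowing to 31 mm at 105 mm, cap 30 mm across from 105 to 128 mm (grip it from above). Weighs about 150 g empty, 315 g half full, 480 g full; any level occurs. May be absent. Starts in a cell of the carrier.
- bottle_3: opaque amber stain bottle, dark cap, upright; origin: centre of its underside. Body 60 mm across to 84 mm up, shoulder narrowing to 31 mm at 105 mm, cap 30 mm across from 105 to 128 mm (grip it from above). Weighs about 150 g empty, 315 g half full, 480 g full; any level occurs. May be absent. Starts on the worktop at the left, by a 63 mm high cell counter.
- bottle_4: opaque amber stain bottle, dark cap, upright; origin: centre of its underside. Body 60 mm across to 84 mm up, shoulder narrowing to 31 mm at 105 mm, cap 30 mm across from 105 to 128 mm (grip it from above). Weighs about 150 g empty, 315 g half full, 480 g full; any level occurs. May be absent. Starts on the worktop at the left, by a 63 mm high cell counter.
- bottle_5: opaque amber stain bottle, dark cap, upright; origin: centre of its underside. Body 60 mm across to 84 mm up, shoulder narrowing to 31 mm at 105 mm, cap 30 mm across from 105 to 128 mm (grip it from above). Weighs about 150 g empty, 315 g half full, 480 g full; any level occurs. May be absent. Starts on the worktop at the left, by a 63 mm high cell counter.
- carrier: fixed white carrier, 180 x 158 mm, with 2 x 2 open square cells, 66 mm inside and 76 mm apart, walls 36 mm high, floor 6 mm above the worktop, and a retaining bar along its middle lane between two uprights 142 and 130 mm high. Origin under the centre of the cells, on the worktop; x points along the bar away from the knob, y left, z up
- well_1 (a point): centre of the floor of a carrier cell (knob end, left); axes as the carrier's
- well_2 (a point): centre of the floor of a carrier cell (knob end, right); axes as the carrier's
- well_3 (a point): centre of the floor of a carrier cell (far end, left; behind the carrier is a fixed pipette stand, 310 mm tall with its pipettes); axes as the carrier's
- well_4 (a point): centre of the floor of a carrier cell (far end, right); axes as the carrier's
- knob (a point): middle of the round red pull knob on the near end of the bar, moving with it: 30 mm across, 27 mm long, its axis along the carrier's x, 119 mm above the worktop; grip it from above across the carrier's y
- lock_bar (a joint): travel of the retaining bar, pulled along the carrier's -x: 0 home, its two 12 x 34 mm cross wings (114 to 118 mm up) over the bottle shoulders, so bottles lift only some 10 mm; 0.026 fully out, wings in the gaps, bottles free. A ball catch holds it at each end: about 10 N to start it, it snaps over half way and stops dead at the end
- tray: fixed grey open returns tray, 176 mm square, walls 4 mm thick and 24 mm high, lined with a black rubber mat whose top is 7 mm above the worktop; room for four bottles, 76 mm apart, two by two; origin under its centre
- tray_mat: the black rubber mat that lines the returns tray, 164 mm square, 3 mm thick, fixed in it; origin under its centre
- coplin_jar: bystander: staining jar with purple inside, 48 x 56 x 106 mm, origin at the centre of its underside
- tally: bystander: small round hand tally counter, 53 x 68 x 21 mm, origin at the centre of its underside
- specimen_cup: bystander: clear empty specimen cup, 62 mm across, 68 mm tall, origin at the centre of its underside

How it is judged:
By the outcome, as a careful person would: the job done as asked, in the order asked, and still so for the second after the job is handed in, with the robot touching nothing.
Of bottle_1, bottle_2, bottle_3, bottle_4, bottle_5 only 3 to 4 are there at a start; the rules pass over those that are not, and their reading is None.
At some moment in a run one of bottle_3, bottle_4, bottle_5 may be knocked a few centimetres aside while the robot is not near it.
It also fails if it takes over 210 s, if anything falls off the work surface, if the arm or the gripper's body presses on something with over 40 N, if the wrist force passes 120 N, or if a joint passes its speed limit or range.

## Working session

There is one attempt and no reset: what is moved stays moved. The work goes in short steps, Python scripts to look and compute and a tool call to move; the robot and the scene stay as the last step left them, time stands still between calls to the robot, and variables do not carry over. Pictures are saved under pics/ and viewed, at most 14 in all, crops included, and the job is handed in when it is done.

Besides the shell and the picture viewer there is one more tool, called after "Emit:" as name(argument=value, ...) on one line, values as JSON. step_arm: Moves the arm, as the interface text tells. Its arguments: {"type":"object","properties":{"linear":{"type":"array"},"delta_rot":{"type":"array"},"grip":{"type":"array"}},"required":["linear","delta_rot","grip"]}

```bash
mkdir -p pics; ls; python3 - <<'E'
from station import *
import cv2,numpy as np
s=sense();print({k:np.round(v,3).tolist() for k,v in s.items()})
for n in("scene","top"):
    c=capture(n);cv2.imwrite(f"pics/{n}0.png",c["img"][...,::-1]);print(n,c["fx"],c["fy"],c["cx"],c["cy"],np.round(c["world_to_cam"],4).tolist(),[k for k in c])
E
```

```text
pics
{'time_s': 0.0, 'joints': [87.067, 22.089, 0.379, -0.03, -68.41, -14.817], 'joint_velocities': [0.112, 0.071, 0.009, -0.008, 0.009, -0.018], 'effort': [0.0, -39.067, 18.741, 4.22, 0.011, -0.0], 'tcp_pos': [0.19, 0.595, 0.221], 'ee_rot': [[0.952, -0.305, -0.001], [-0.305, -0.952, -0.002], [0.0, 0.002, -1.0]], 'wrist_force': [-0.155, 0.751, -0.347], 'moment': [0.018, -0.009, 0.015], 'gripper_force': 0.0, 'gripper_width': 1.002}
scene 488.2909452676881 488.2909452676881 273.3074932446792 207.85523183026083 [[0.7061, -0.7081, -0.0054, -0.3493], [0.4218, 0.4145, 0.8064, -0.2949], [-0.5688, -0.5716, 0.5914, -1.0053], [0.0, 0.0, 0.0, 1.0]] ['img', 'fx', 'fy', 'cx', 'cy', 'world_to_cam']
top 426.3645006815152 426.3645006815152 273.2489269647244 202.9693935412475 [[0.0027, -0.9999, -0.01, 0.0355], [0.9946, 0.0017, 0.1038, -0.5241], [-0.1038, -0.0102, 0.9945, -1.2161], [0.0, 0.0, 0.0, 1.0]] ['img', 'fx', 'fy', 'cx', 'cy', 'world_to_cam']
```

View pics/scene0.png

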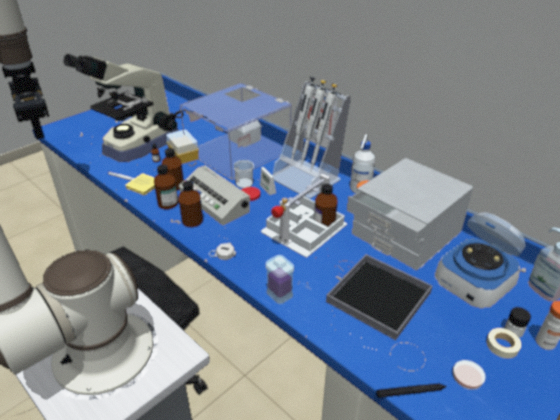

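View pics/top0.png

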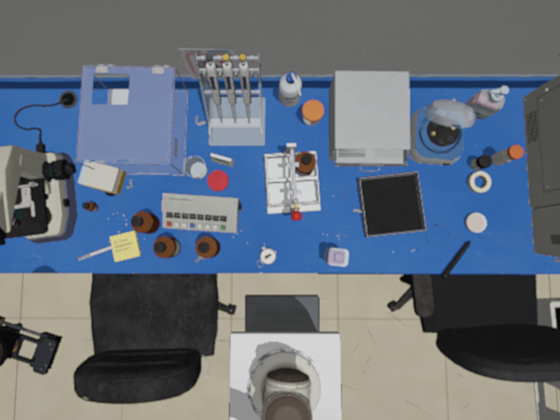

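The three bench bottles show in the top view at about (145,222), (167,246) and (207,246). A fourth is in the carrier's far right cell (306,163), the knob is at (296,214) and the tray is at (392,204).

```bash
cat > h.py <<'E'
from station import *
import numpy as np, cv2, itertools
def P(c):
    K=np.array([[c["fx"],0,c["cx"]],[0,c["fy"],c["cy"]],[0,0,1]])
    return K@np.diag([1,-1,-1])@np.array(c["world_to_cam"])[:3]
def proj(c,X):
    u=P(c)@np.append(X,1);return u[:2]/u[2]
def tri(cs,ps):
    X=cv2.triangulatePoints(P(cs[0]),P(cs[1]),np.array(ps[0],float).reshape(2,1),np.array(ps[1],float).reshape(2,1))
    X=(X[:3]/X[3]).ravel()
    return X,max(np.linalg.norm(proj(c,X)-p) for c,p in zip(cs,ps))
def atz(c,p,z):
    M=P(c);u,v=p
    A=np.array([M[0]-u*M[2],M[1]-v*M[2]]);return np.linalg.solve(A[:,:2],-(A[:,2]*z+A[:,3]))
def marks(label,minscore=.3,zr=(-.03,.03),err=4,cs=None):
    cs=cs or [capture("top"),capture("scene")]
    ls=[[d for d in landmark_of(n,label) if d["score"]>minscore] for n in("top","scene")]
    out=[]
    for a,b in itertools.product(*ls):
        X,e=tri(cs,[a["point"],b["point"]])
        if e<err and zr[0]<X[2]<zr[1]: out.append((np.round(X,4).tolist(),round(e,1),round(a["score"],2),round(b["score"],2)))
    return out,cs,ls
E
python3 - <<'E'
from h import *
cs=None
for l,zr in [("bottle_1",(-.03,.04)),("knob",(.08,.15)),("well_1",(-.02,.03)),("well_4",(-.02,.03)),("carrier",(-.03,.03)),("tray",(-.03,.03)),("tray_mat",(-.03,.03)),("coplin_jar",(-.03,.03)),("tally",(-.03,.03)),("specimen_cup",(-.03,.03))]:
    o,cs,ls=marks(l,zr=zr,cs=cs);print(l,*o,"|",[(np.round(d["point"]).tolist(),round(d["score"],2)) for d in ls[0]],[(np.round(d["point"]).tolist(),round(d["score"],2)) for d in ls[1]] if not o else "")
E
```

```text
bottle_1 ([0.4036, 0.339, 0.0042], np.float64(1.8), 0.85, 0.58) ([0.4737, 0.4122, -0.0165], np.float64(0.4), 0.72, 0.59) ([0.6346, -0.0624, 0.0106], np.float64(1.0), 0.67, 0.84) | [([170.0, 246.0], 0.85), ([149.0, 221.0], 0.72), ([307.0, 166.0], 0.67)] 
knob ([0.4832, -0.0337, 0.127], np.float64(0.3), 0.85, 0.83) | [([299.0, 215.0], 0.85)] 
well_1 ([0.6258, 0.0179, 0.0173], np.float64(1.9), 0.94, 0.72) ([0.6362, -0.0578, -0.0059], np.float64(1.0), 0.83, 0.86) ([0.5546, 0.0178, 0.011], np.float64(0.8), 0.59, 0.93) | [([278.0, 171.0], 0.94), ([304.0, 168.0], 0.83), ([305.0, 189.0], 0.71), ([280.0, 193.0], 0.59)] 
well_4 ([0.6258, 0.0179, 0.0173], np.float64(1.9), 0.94, 0.72) ([0.6362, -0.0578, -0.0059], np.float64(1.0), 0.83, 0.86) ([0.5546, 0.0178, 0.011], np.float64(0.8), 0.59, 0.93) | [([278.0, 171.0], 0.94), ([304.0, 168.0], 0.83), ([305.0, 189.0], 0.71), ([280.0, 193.0], 0.59)] 
carrier ([0.6069, -0.017, -0.0145], np.float64(0.0), 0.88, 0.62) | [([291.0, 177.0], 0.88)] 
tray ([0.5213, -0.3105, 0.0013], np.float64(1.7), 0.89, 0.69) | [([389.0, 206.0], 0.89)] 
tray_mat ([0.5251, -0.3151, 0.0054], np.float64(1.3), 0.56, 0.72) | [([391.0, 204.0], 0.56)] 
coplin_jar ([0.3677, -0.1415, 0.0024], np.float64(1.8), 0.76, 0.86) | [([335.0, 256.0], 0.76)] 
tally ([0.371, 0.06, 0.0018], np.float64(0.8), 0.68, 0.66) | [([265.0, 256.0], 0.68)] 
specimen_cup ([0.6253, 0.2656, 0.0045], np.float64(2.3), 0.61, 0.61) | [([199.0, 168.0], 0.61)]
```

```bash
python3 - <<'E'
from h import *
a=capture("top")["img"];b=capture("scene")["img"]
A=cv2.resize(a[138:228,250:330],None,fx=5,fy=5,interpolation=cv2.INTER_CUBIC)
B=cv2.resize(b[175:265,250:355],None,fx=3.8,fy=5,interpolation=cv2.INTER_CUBIC)
cv2.imwrite("pics/c1.png",np.hstack([A,B])[...,::-1])
A=cv2.resize(a[200:265,120:240],None,fx=6,fy=6,interpolation=cv2.INTER_CUBIC)
cv2.imwrite("pics/c2.png",A[...,::-1]);
E
```

```text
(no output)
```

View pics/c1.png

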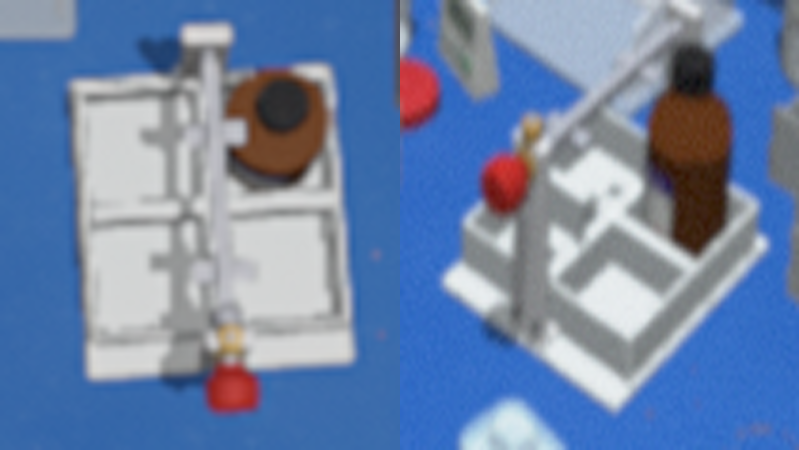

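View pics/c2.png

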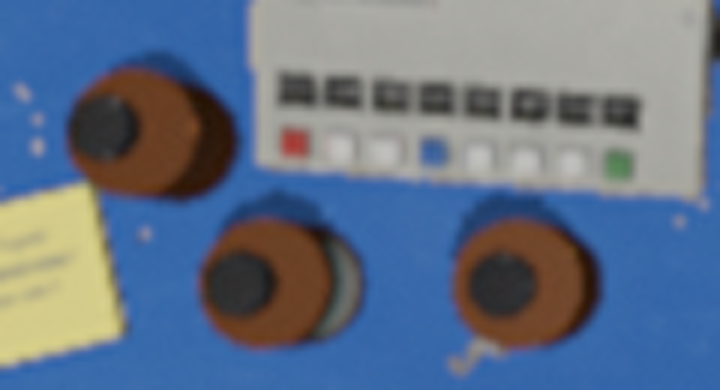

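```bash
cat >> h.py <<'E'
def caps(c,name):
    "dark-cap centroids from bottle silhouettes"
    g=c["img"].astype(int); out=[]
    for d in silhouettes(name,"bottle_1"):
        if d["score"]<.3: continue
        m=cv2.dilate(d["mask"].astype(np.uint8),np.ones((3,3)))>0
        dark=(m&(g.max(2)<75)&(g[...,0]-g[...,2]<22)).astype(np.uint8)
        n,l,s,ct=cv2.connectedComponentsWithStats(cv2.morphologyEx(dark,cv2.MORPH_OPEN,np.ones((3,3))))
        if n>1:
            k=min(range(1,n),key=lambda k:ct[k][1]-s[k][4]/5) if name=="scene" else 1+np.argmax(s[1:,4])
            out.append((ct[k],s[k][4],d["score"]))
    return out
E
python3 - <<'E'
from h import *
cs=[capture("top"),capture("scene")]
C=[caps(cs[i],n) for i,n in enumerate(("top","scene"))]
for x in C: print([(np.round(p,1).tolist(),int(a),round(s,2)) for p,a,s in x])
for a in C[0]:
    print("z.12:",np.round(atz(cs[0],a[0],.125),4),end=" ")
    for b in C[1]:
        X,e=tri(cs,[a[0],b[0]])
        if e<4 and .08<X[2]<.16: print(np.round(X,4),round(e,1))
    print()
t,s=cs
q=lambda x,y:(x/5+250,y/5+138)
r=lambda x,y:((x-400)/3.8+250,y/5+175)
print("upright far top",atz(t,q(207,35),.142),"scene",atz(s,r(690,8),.142))
X,e=tri(cs,[q(232,388),r(506,184)]);print("knob",X,e)
for n,p,z in[("near L plate",q(88,378),.006),("near R plate",q(355,360),.006),("far L wall",q(70,82),.036),("far R wall",q(333,67),.036),("cross mid",q(210,206),.036)]:print(n,atz(t,p,z))
for n,p,z in[("near R plate",r(616,408),.006),("near L plate",r(445,280),.006),("far R plate",r(768,243),.006),("nearR wall top",r(633,328),.036),("far R wall",r(757,203),.036),("near L wall",r(463,222),.036)]:print(n,atz(s,p,z))
E
```

```text
[([159.6, 246.7], 83, 0.91), ([136.8, 220.8], 90, 0.73), ([306.0, 158.6], 76, 0.71), ([203.5, 247.1], 79, 0.64)]
[([187.9, 185.7], 77, 0.9), ([326.5, 188.9], 88, 0.79), ([169.8, 152.7], 62, 0.78)]
z.12: [0.3961 0.3382] 
z.12: [0.4651 0.4017] [0.4675 0.404  0.1144] 0.8

z.12: [ 0.635  -0.0529] [ 0.6362 -0.0536  0.1214] 0.2

z.12: [0.3956 0.2211] [0.3968 0.2216 0.1166] 0.6

upright far top [ 0.66859022 -0.01283065] scene [ 0.65593382 -0.0355786 ]
knob [ 0.48181814 -0.0278779   0.1158602 ] 0.5713293242613118
near L plate [0.49462596 0.05348168]
near R plate [ 0.50561616 -0.10451054]
far L wall [0.6662995  0.06405139]
far R wall [ 0.67532849 -0.09009702]
cross mid [ 0.59285278 -0.01788129]
near R plate [ 0.50458132 -0.10909382]
near L plate [0.49624199 0.04497275]
far R plate [ 0.68142318 -0.09743908]
nearR wall top [ 0.53162842 -0.09861708]
far R wall [ 0.67151034 -0.09221845]
near L wall [0.5138603  0.04421241]
```

```bash
cat >> h.py <<'E'
from scipy.spatial.transform import Rotation as R
def plan(*way,yaw=None):
    "tool-frame shift (mm) for each leg of way (world TCP points), after turning to yaw (deg of tool x)"
    s=sense();M=np.array(s["ee_rot"]);p=np.array(s["tcp_pos"])
    print("t",round(s["time_s"],2),"tcp",p.round(4),"F",np.round(s["wrist_force"],2),"w",round(s["gripper_width"]*87,1),"yaw",np.degrees(np.arctan2(M[1,0],M[0,0])).round(1),"J",np.round(s["joints"]).tolist())
    if yaw is not None:
        a=np.radians(yaw);T=np.array([[np.cos(a),np.sin(a),0],[np.sin(a),-np.cos(a),0],[0,0,-1]])
        rv=R.from_matrix(M.T@T).as_rotvec();print("turn",rv.round(4),"rows>=",np.linalg.norm(rv)/.185);M=T
    for w in way:
        w=np.array(w,float);d=M.T@(w-p)*1000;print("leg",d.round(1),"len",np.linalg.norm(d).round(),"rows>=",(np.linalg.norm(d)/62.5).round(2));p=w
E
python3 - <<'E'
from h import *
plan((.481,-.028,.221),(.481,-.028,.100),yaw=3.8)
t=capture("top")
print("stand front",atz(t,(210,144),.0),atz(t,(265,144),.0))
for q in((359,177),(417,173),(426,233),(366,237)):print(atz(t,q,.024))
E
```

```text
t 1.5 tcp [0.1905 0.5952 0.2225] F [ 0.35  0.85 -0.45] w 87.1 yaw -17.7 J [87.0, 22.0, 0.0, 0.0, -68.0, -15.0]
turn [ 1.000e-04 -0.000e+00 -3.761e-01] rows>= 2.0330430832562763
leg [248.5 641.1   1.5] len 688.0 rows>= 11.0
leg [  0.   0. 121.] len 121.0 rows>= 1.94
stand front [0.70622612 0.22903767] [0.70627378 0.06235973]
[ 0.60154535 -0.2150488 ]
[ 0.613615   -0.38524768]
[ 0.43780614 -0.40554653]
[ 0.42583352 -0.23208878]
```

Emit:
step_arm(linear=[[0,0,0],[0,0,0],[21,53,0],[21,53,0],[21,53,0],[21,53,0],[21,53,0],[21,53,0],[21,53,0],[21,53,0]], delta_rot=[[0,0,-0.185],[0,0,-0.185],[0,0,0],[0,0,0],[0,0,0],[0,0,0],[0,0,0],[0,0,0],[0,0,0],[0,0,0]], grip=[87,87,87,87,87,87,87,87,87,87])

```text
time_s: 2.8
tcp_pos: [0.3842, 0.1805, 0.2231]
ee_rot: [[0.998, 0.061, 0.001], [0.061, -0.998, 0.001], [0.001, -0.001, -1.0]]
wrist_force: [1.5, 0.7, -0.1]
gripper_width: 1.001
gripper_force: 0.0
```

Emit:
step_arm(linear=[[20,53,0],[20,53,0],[20,53,0],[20,53,0],[0,0,0]], delta_rot=[[0,0,0],[0,0,0],[0,0,0],[0,0,0],[0,0,0]], grip=[87,87,87,87,87])

```text
time_s: 3.42
tcp_pos: [0.4771, -0.0278, 0.2223]
ee_rot: [[0.999, 0.054, -0.0], [0.054, -0.999, -0.0], [-0.0, 0.0, -1.0]]
wrist_force: [-0.4, 0.8, 0.1]
gripper_width: 1.004
gripper_force: 0.0
```

```bash
python3 - <<'E'
from h import *
plan((.481,-.028,.221),(.481,-.028,.100),yaw=3.8)
E
```

```text
t 3.42 tcp [ 0.4771 -0.0278  0.2223] F [-0.41  0.77  0.09] w 87.4 yaw 3.1 J [16.0, 8.0, -19.0, 0.0, -63.0, 77.0]
turn [ 0.0005  0.0003 -0.0124] rows>= 0.0668575547455014
leg [3.8 0.5 1.3] len 4.0 rows>= 0.07
leg [  0.   0. 121.] len 121.0 rows>= 1.94
```

Emit:
step_arm(linear=[[4,0,30],[0,0,40],[0,0,40],[0,0,12],[0,0,0],[0,0,0],[0,0,0],[0,0,0],[0,0,0]], delta_rot=[[0,0,-0.012],[0,0,0],[0,0,0],[0,0,0],[0,0,0],[0,0,0],[0,0,0],[0,0,0],[0,0,0]], grip=[87,87,87,87,60,10,10,10,10])

```text
time_s: 4.55
tcp_pos: [0.4805, -0.0244, 0.1009]
ee_rot: [[0.997, 0.072, 0.001], [0.072, -0.997, 0.0], [0.001, -0.0, -1.0]]
wrist_force: [0.2, 0.2, -0.3]
gripper_width: 0.512
gripper_force: 0.0
```

Emit:
step_arm(linear=[[0,0,0],[0,0,0],[0,0,0],[0,0,0]], delta_rot=[[0,0,0],[0,0,0],[0,0,0],[0,0,0]], grip=[10,10,10,10])

```text
time_s: 5.05
tcp_pos: [0.4795, -0.028, 0.1006]
ee_rot: [[0.997, 0.073, -0.003], [0.073, -0.997, -0.006], [-0.003, 0.005, -1.0]]
wrist_force: [2.4, -15.9, -0.3]
gripper_width: 0.327
gripper_force: 30.0
```

Emit:
step_arm(linear=[[0,2,0],[0,0,0],[-5,0,0],[-6,0,0],[-7,0,0],[-7,0,0],[-3,0,0],[0,0,0],[0,0,0]], delta_rot=[[0,0,0],[0,0,0],[0,0,0],[0,0,0],[0,0,0],[0,0,0],[0,0,0],[0,0,0],[0,0,0]], grip=[10,10,10,10,10,10,10,10,10])

```text
time_s: 6.18
tcp_pos: [0.4545, -0.0298, 0.1008]
ee_rot: [[0.997, 0.073, 0.004], [0.073, -0.997, -0.002], [0.004, 0.002, -1.0]]
wrist_force: [6.9, -11.3, -5.2]
gripper_width: 0.322
gripper_force: 30.0
```

Emit:
step_arm(linear=[[-3,0,0],[-2,0,0],[0,0,0],[0,0,0]], delta_rot=[[0,0,0],[0,0,0],[0,0,0],[0,0,0]], grip=[10,10,10,10])

```text
time_s: 6.68
tcp_pos: [0.4545, -0.0296, 0.1012]
ee_rot: [[0.997, 0.075, 0.014], [0.075, -0.997, -0.001], [0.014, 0.002, -1.0]]
wrist_force: [17.9, -16.0, -16.5]
gripper_width: 0.322
gripper_force: 30.0
```

Emit:
step_arm(linear=[[5,0,0],[0,0,0],[0,0,0],[0,0,0],[0,0,0],[0,0,-40],[0,0,-50],[0,0,-30]], delta_rot=[[0,0,0],[0,0,0],[0,0,0],[0,0,0],[0,0,0],[0,0,0],[0,0,0],[0,0,0]], grip=[10,60,60,60,60,60,60,60])

```text
time_s: 7.68
tcp_pos: [0.4532, -0.0282, 0.2231]
ee_rot: [[0.997, 0.073, 0.004], [0.073, -0.997, 0.001], [0.004, -0.001, -1.0]]
wrist_force: [0.3, -0.9, -0.5]
gripper_width: 0.688
gripper_force: 0.0
```

```bash
python3 - <<'E'
from h import *
plan((.6355,-.0535,.225),(.6355,-.0535,.102),yaw=-86)
c=capture("scene");b=c["img"]
cv2.imwrite("pics/c3.png",cv2.resize(b[120:285,130:360],None,fx=3.4,fy=3.4,interpolation=cv2.INTER_CUBIC)[...,::-1])
E
```

```text
t 7.67 tcp [ 0.4532 -0.0282  0.2231] F [ 0.31 -0.94 -0.49] w 59.9 yaw 4.2 J [17.0, 5.0, -22.0, 0.0, -62.0, 77.0]
turn [-0.0032 -0.0024  1.5737] rows>= 8.506605412607389
leg [  38.  -180.1   -1.9] len 184.0 rows>= 2.94
leg [  0.   0. 123.] len 123.0 rows>= 1.97
```

View pics/c3.png

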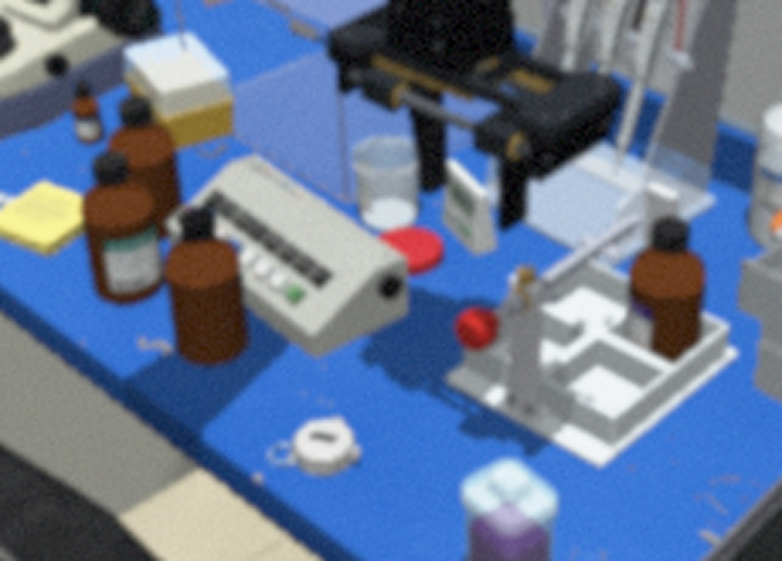

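The knob is fully out, at crop pixel (476,327) with the wings shifted, and everything else is undisturbed. Next is the carrier bottle.

Emit:
step_arm(linear=[[0,0,0],[0,0,0],[0,0,0],[0,0,0],[0,0,0],[0,0,0],[0,0,0],[0,0,0],[0,0,0]], delta_rot=[[0,0,0.175],[0,0,0.175],[0,0,0.175],[0,0,0.175],[0,0,0.175],[0,0,0.175],[0,0,0.175],[0,0,0.175],[0,0,0.175]], grip=[54,54,54,54,54,54,54,54,54])

```text
time_s: 8.85
tcp_pos: [0.4523, -0.0283, 0.2203]
ee_rot: [[0.062, -0.998, -0.0], [-0.998, -0.062, 0.0], [-0.0, 0.0, -1.0]]
wrist_force: [0.3, -0.3, -0.5]
gripper_width: 0.621
gripper_force: 0.0
```

Emit:
step_arm(linear=[[10,-45,0],[10,-45,0],[9,-45,0],[9,-45,0],[0,0,0],[0,0,0]], delta_rot=[[0,0,0],[0,0,0],[0,0,0],[0,0,0],[0,0,0],[0,0,0]], grip=[54,54,54,54,54,54])

```text
time_s: 9.6
tcp_pos: [0.6339, -0.054, 0.2197]
ee_rot: [[0.068, -0.998, -0.002], [-0.998, -0.068, 0.0], [-0.0, 0.002, -1.0]]
wrist_force: [-1.0, -0.8, 1.0]
gripper_width: 0.618
gripper_force: 0.0
```

```bash
cat >> h.py <<'E'
def weigh(n=6):
    f=[]
    for _ in range(n): capture("top");f.append(sense()["wrist_force"])
    f=np.array(f);print("F mean",f.mean(0).round(2),"sd",f.std(0).round(2));return f.mean(0)
E
python3 - <<'E'
from h import *
weigh(5)
plan((.6355,-.0535,.225),(.6355,-.0535,.098),yaw=-86)
E
```

```text
F mean [-0.11  0.09  0.22] sd [0.29 0.51 0.29]
t 9.85 tcp [ 0.6341 -0.0539  0.2214] F [ 0.33 -0.18  0.65] w 54.0 yaw -86.1 J [10.0, 23.0, 2.0, -0.0, -69.0, -6.0]
turn [-0.001   0.0001 -0.0014] rows>= 0.009131848471621698
leg [-0.3 -1.5 -3.6] len 4.0 rows>= 0.06
leg [  0.   0. 127.] len 127.0 rows>= 2.03
```

Emit:
step_arm(linear=[[0,-1,40],[0,0,40],[0,0,30],[0,0,12],[0,0,0],[0,0,0],[0,0,0],[0,0,0],[0,0,0]], delta_rot=[[0,0,0],[0,0,0],[0,0,0],[0,0,0],[0,0,0],[0,0,0],[0,0,0],[0,0,0],[0,0,0]], grip=[54,54,54,54,54,10,10,10,10])

```text
time_s: 10.98
tcp_pos: [0.6359, -0.0542, 0.1005]
ee_rot: [[0.068, -0.998, 0.001], [-0.998, -0.068, -0.0], [0.0, -0.001, -1.0]]
wrist_force: [-2.4, 0.6, 5.2]
gripper_width: 0.538
gripper_force: 24.2
```

Emit:
step_arm(linear=[[0,0,0],[0,0,-10],[0,0,-25],[0,0,-35],[0,0,-40],[0,0,0],[0,0,0]], delta_rot=[[0,0,0],[0,0,0],[0,0,0],[0,0,0],[0,0,0],[0,0,0],[0,0,0]], grip=[10,10,10,10,10,10,10])

```text
time_s: 11.85
tcp_pos: [0.6343, -0.0538, 0.2065]
ee_rot: [[0.067, -0.998, -0.004], [-0.998, -0.067, 0.001], [-0.001, 0.004, -1.0]]
wrist_force: [-0.2, 0.0, -5.0]
gripper_width: 0.333
gripper_force: 30.0
```

```bash
python3 - <<'E'
from h import *
weigh(6)
plan((.482,-.351,.225),(.482,-.351,.12),yaw=-86)
E
```

```text
F mean [-0.21 -0.07 -4.43] sd [0.67 0.51 0.66]
t 12.15 tcp [ 0.6353 -0.0541  0.2073] F [-1.22 -0.65 -3.39] w 29.3 yaw -86.1 J [10.0, 24.0, 1.0, -0.0, -67.0, -6.0]
turn [ 0.0022 -0.0001 -0.0019] rows>= 0.015726961842841777
leg [285.5 173.6 -17.7] len 335.0 rows>= 5.35
leg [  0.   0. 105.] len 105.0 rows>= 1.68
```

Emit:
step_arm(linear=[[0,0,30],[0,0,30],[0,0,25],[0,0,12],[0,0,4],[0,0,0],[0,0,0]], delta_rot=[[0,0,0],[0,0,0],[0,0,0],[0,0,0],[0,0,0],[0,0,0],[0,0,0]], grip=[10,10,10,10,10,10,10])

```text
time_s: 13.02
tcp_pos: [0.6365, -0.0547, 0.1143]
ee_rot: [[0.071, -0.998, 0.003], [-0.998, -0.071, -0.003], [0.003, -0.003, -1.0]]
wrist_force: [-7.9, 1.3, 20.5]
gripper_width: 0.341
gripper_force: 30.2
```

Emit:
step_arm(linear=[[0,0,-6],[0,0,0],[0,0,0],[0,0,0],[0,0,0],[0,0,-20],[0,0,-40],[0,0,-50]], delta_rot=[[0,0,0],[0,0,0],[0,0,0],[0,0,0],[0,0,0],[0,0,0],[0,0,0],[0,0,0]], grip=[10,10,54,54,54,54,54,54])

```text
time_s: 14.02
tcp_pos: [0.6352, -0.0542, 0.2235]
ee_rot: [[0.068, -0.998, -0.003], [-0.998, -0.068, -0.001], [0.0, 0.003, -1.0]]
wrist_force: [0.6, -0.8, 0.0]
gripper_width: 0.618
gripper_force: 0.0
```

```bash
python3 - <<'E'
from h import *
plan((.397,.2215,.225),(.397,.2215,.107),yaw=-60)
E
```

```text
t 14.03 tcp [ 0.6352 -0.0542  0.2235] F [ 0.57 -0.82  0.04] w 53.8 yaw -86.1 J [10.0, 23.0, 3.0, 0.0, -69.0, -6.0]
turn [ 2.800e-03  3.000e-04 -4.555e-01] rows>= 2.4624591743686164
leg [-357.8   68.4   -1.5] len 364.0 rows>= 5.83
leg [  0.   0. 118.] len 118.0 rows>= 1.89
```

```bash
cat >> h.py <<'E'
def look():
    cs=[capture("top"),capture("scene")]
    C=[caps(cs[i],n) for i,n in enumerate(("top","scene"))]
    for a in C[0]:
        print("cap",np.round(atz(cs[0],a[0],.125),4),round(a[2],2),end=" ")
        for b in C[1]:
            X,e=tri(cs,[a[0],b[0]])
            if e<4 and .08<X[2]<.16: print(np.round(X,4),round(e,1),end=" ")
        print()
    return cs
E
python3 - <<'E'
from h import *
look()
plan((.397,.2215,.225),(.397,.2215,.107),yaw=-86)
E
```

```text
cap [0.3956 0.2211] 0.91 [0.3968 0.2215 0.1173] 0.6 
cap [0.3961 0.3382] 0.81 [0.3974 0.3396 0.1167] 0.6 
cap [0.4651 0.4017] 0.62 [0.4672 0.4041 0.1146] 0.7 
t 14.22 tcp [ 0.6361 -0.0539  0.2247] F [-0.1   0.08 -0.57] w 53.6 yaw -86.1 J [10.0, 23.0, 3.0, -0.0, -69.0, -6.0]
turn [-0.0028  0.0006 -0.002 ] rows>= 0.018833175100548133
leg [-291.5  219.3   -0.3] len 365.0 rows>= 5.84
leg [  0.   0. 118.] len 118.0 rows>= 1.89
```

Emit:
step_arm(linear=[[-49,36.5,0],[-49,36.5,0],[-49,36.5,0],[-48,36.5,0],[-48,36.5,0],[-48,36.5,0],[0,0,0],[0,0,0]], delta_rot=[[0,0,0],[0,0,0],[0,0,0],[0,0,0],[0,0,0],[0,0,0],[0,0,0],[0,0,0]], grip=[60,60,60,60,60,60,60,60])

```text
time_s: 15.22
tcp_pos: [0.397, 0.2211, 0.2226]
ee_rot: [[0.069, -0.998, -0.001], [-0.998, -0.069, -0.002], [0.001, 0.001, -1.0]]
wrist_force: [-0.3, 0.6, -0.3]
gripper_width: 0.687
gripper_force: 0.0
```

```bash
python3 - <<'E'
from h import *
weigh(6)
plan((.397,.2215,.225),(.397,.2215,.107),yaw=-86)
E
```

```text
F mean [-0.   -0.08 -0.48] sd [0.28 0.44 0.34]
t 15.53 tcp [0.398  0.2205 0.2233] F [-0.54 -0.67 -0.51] w 59.9 yaw -86.2 J [50.0, 5.0, -22.0, -0.0, -63.0, -46.0]
turn [ 0.0005 -0.0004 -0.0041] rows>= 0.02239449585820282
leg [-1.1  0.9 -1.7] len 2.0 rows>= 0.04
leg [  0.   0. 118.] len 118.0 rows>= 1.89
```

Emit:
step_arm(linear=[[0,0,40],[0,0,40],[0,0,25],[0,0,10],[0,0,0],[0,0,0],[0,0,0],[0,0,0],[0,0,0],[0,0,0]], delta_rot=[[0,0,0],[0,0,0],[0,0,0],[0,0,0],[0,0,0],[0,0,0],[0,0,0],[0,0,0],[0,0,0],[0,0,0]], grip=[60,60,60,60,10,10,10,10,10,10])

```text
time_s: 16.77
tcp_pos: [0.3978, 0.2218, 0.1089]
ee_rot: [[0.068, -0.998, 0.001], [-0.998, -0.068, 0.001], [-0.001, -0.001, -1.0]]
wrist_force: [0.6, 0.1, -0.6]
gripper_width: 0.142
gripper_force: 0.4
```

Emit:
step_arm(linear=[[0,0,-10],[0,0,-25],[0,0,-40],[0,0,-40],[0,0,0],[0,0,0],[0,0,0],[0,0,0]], delta_rot=[[0,0,0],[0,0,0],[0,0,0],[0,0,0],[0,0,0],[0,0,0],[0,0,0],[0,0,0]], grip=[10,10,10,10,10,10,10,10])

```text
time_s: 17.77
tcp_pos: [0.3971, 0.221, 0.2226]
ee_rot: [[0.068, -0.998, -0.002], [-0.998, -0.068, -0.002], [0.002, 0.002, -1.0]]
wrist_force: [-1.3, -0.2, -0.3]
gripper_width: 0.112
gripper_force: 0.0
```

```bash
python3 - <<'E'
from h import *
weigh(8)
plan((.553,.0165,.225),(.553,.0165,.113),yaw=-86.2)
plan((.48,-.0,.225),(.483,-.272,.225),(.483,-.272,.113),yaw=-86.2)
E
```

```text
F mean [ 0.06 -0.14  0.06] sd [0.41 0.43 0.4 ]
t 18.18 tcp [0.3974 0.2214 0.2235] F [ 0.44 -0.15  0.12] w 10.0 yaw -86.1 J [50.0, 5.0, -22.0, -0.0, -63.0, -46.0]
turn [ 0.0001 -0.0001  0.0016] rows>= 0.008941852688708308
leg [ 214.7 -141.7   -1.5] len 257.0 rows>= 4.12
leg [  0.   0. 112.] len 112.0 rows>= 1.79
t 18.18 tcp [0.3974 0.2214 0.2235] F [ 0.44 -0.15  0.12] w 10.0 yaw -86.1 J [50.0, 5.0, -22.0, -0.0, -63.0, -46.0]
turn [ 0.0001 -0.0001  0.0016] rows>= 0.008941852688708308
leg [226.4 -67.7  -1.5] len 236.0 rows>= 3.78
leg [271.6  15.    0. ] len 272.0 rows>= 4.35
leg [  0.   0. 112.] len 112.0 rows>= 1.79
```

Missed: the bottle was probably knocked aside just then. I'll look again.

```bash
python3 - <<'E'
from h import *
cs=look()
o,_,_=marks("bottle_1",zr=(-.03,.04),cs=cs);print(o)
cv2.imwrite("pics/c4.png",cv2.resize(np.vstack([cs[0]["img"][150:280,90:330],cs[1]["img"][120:270,120:360]]),None,fx=2,fy=2)[...,::-1])
E
```

```text
cap [0.4074 0.2004] 0.88 [0.4095 0.2002 0.1163] 0.9 
cap [0.4654 0.4019] 0.64 [0.4674 0.4044 0.1144] 0.6 
cap [ 0.6352 -0.053 ] 0.57 [ 0.6364 -0.0536  0.1213] 0.2 
[([0.6396, -0.0566, 0.0064], np.float64(1.0), 0.85, 0.89), ([0.4665, 0.4108, -0.0184], np.float64(1.5), 0.77, 0.9), ([0.4109, 0.201, -0.0037], np.float64(0.9), 0.76, 0.56)]
```

View pics/c4.png

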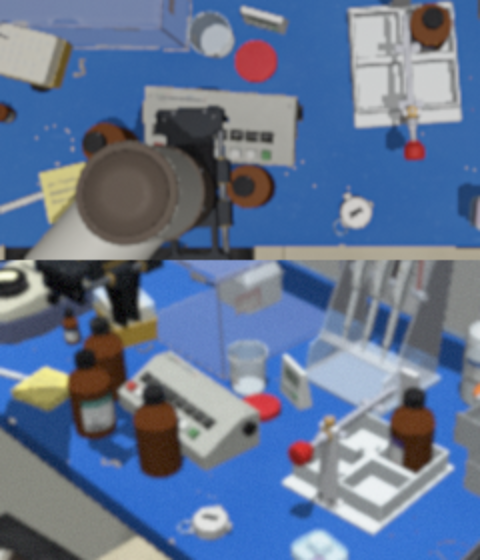

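The bottle now stands upright at about (0.409, 0.2005); the arm is next to it, over top-crop pixel (248,187).

Emit:
step_arm(linear=[[22,-10,0],[0,0,0],[0,0,0],[0,0,40],[0,0,40],[0,0,25],[0,0,10],[0,0,0],[0,0,0],[0,0,0]], delta_rot=[[0,0,0],[0,0,0],[0,0,0],[0,0,0],[0,0,0],[0,0,0],[0,0,0],[0,0,0],[0,0,0],[0,0,0]], grip=[60,60,60,60,60,60,60,10,10,10])

```text
time_s: 19.73
tcp_pos: [0.4094, 0.2006, 0.1096]
ee_rot: [[0.068, -0.998, 0.002], [-0.998, -0.068, 0.002], [-0.001, -0.002, -1.0]]
wrist_force: [0.4, -0.4, 0.4]
gripper_width: 0.437
gripper_force: 0.0
```

Emit:
step_arm(linear=[[0,0,0],[0,0,0],[0,0,-10],[0,0,-25],[0,0,-40],[0,0,-40],[0,0,0],[0,0,0],[0,0,0]], delta_rot=[[0,0,0],[0,0,0],[0,0,0],[0,0,0],[0,0,0],[0,0,0],[0,0,0],[0,0,0],[0,0,0]], grip=[10,10,10,10,10,10,10,10,10])

```text
time_s: 20.85
tcp_pos: [0.4079, 0.1992, 0.2216]
ee_rot: [[0.068, -0.998, -0.003], [-0.998, -0.068, -0.003], [0.003, 0.004, -1.0]]
wrist_force: [0.4, -0.2, -4.1]
gripper_width: 0.334
gripper_force: 30.0
```

```bash
python3 - <<'E'
from h import *
weigh(8)
plan((.553,.0165,.225),(.553,.0165,.113),yaw=-86.2)
plan((.48,-.0,.225),(.483,-.272,.225),(.483,-.272,.113),yaw=-86.2)
E
```

```text
F mean [-0.06  0.16 -4.11] sd [0.41 0.32 0.47]
t 21.25 tcp [0.4089 0.2001 0.2233] F [-0.51 -0.06 -3.88] w 29.1 yaw -86.1 J [47.0, 5.0, -22.0, -0.0, -63.0, -43.0]
turn [ 0.0004 -0.0003  0.0016] rows>= 0.008977583013736464
leg [ 192.7 -131.6   -1.7] len 233.0 rows>= 3.73
leg [  0.   0. 112.] len 112.0 rows>= 1.79
t 21.25 tcp [0.4089 0.2001 0.2233] F [-0.51 -0.06 -3.88] w 29.1 yaw -86.1 J [47.0, 5.0, -22.0, -0.0, -63.0, -43.0]
turn [ 0.0004 -0.0003  0.0016] rows>= 0.008977583013736464
leg [204.3 -57.7  -1.7] len 212.0 rows>= 3.4
leg [271.6  15.    0. ] len 272.0 rows>= 4.35
leg [  0.   0. 112.] len 112.0 rows>= 1.79
```

```bash
python3 - <<'E'
from h import *
for n in("top","scene"):
    c=capture(n)
    for l in("well_1","carrier"):
        print(n,l,[(np.round(atz(c,d["point"],.006 if l[0]=="w" else 0),4).tolist(),round(d["score"],2)) for d in landmark_of(n,l) if d["score"]>.3])
    for d in silhouettes(n,"carrier")[:1]:
        g=cv2.cvtColor(c["img"],cv2.COLOR_RGB2GRAY)
c=capture("top");g=c["img"].astype(int)
# white wall profiles across carrier y at cell centres, top view
o=np.array([.593,-.019]);a=np.radians(4);ex=np.array([np.cos(a),np.sin(a)]);ey=np.array([-ex[1],ex[0]])
G=cv2.cvtColor(c["img"],cv2.COLOR_RGB2GRAY).astype(np.float32);B=(g[...,2]-g[...,0]).astype(np.float32)
def prof(ax,off,z,lo,hi,im):
    out=[]
    for t in np.arange(lo,hi,.003):
        v=[]
        for k in off:
            X=o+(ex*t+ey*k if ax==0 else ey*t+ex*k);u=proj(c,[*X,z]);v.append(cv2.getRectSubPix(im,(1,1),tuple(map(float,u)))[0,0])
        out.append((round(t*1000),int(np.mean(v))))
    return out
print("left edge blue",prof(1,np.linspace(-.06,.06,9),.0,.066,.100,B))
print("right edge blue",prof(1,np.linspace(-.06,.06,9),.0,-.100,-.066,B))
print("far edge blue",prof(0,np.linspace(.02,.06,9),.0,.070,.110,B))
print("near edge blue",prof(0,np.linspace(.03,.06,9),.0,-.115,-.080,B))
E
```

```text
top well_1 [([0.6325, -0.0575], 0.83), ([0.5649, -0.0513], 0.74), ([0.6309, 0.0172], 0.59), ([0.5511, 0.0097], 0.56)]
top carrier [([0.5944, -0.0173], 0.9)]
scene well_1 [([0.5605, -0.0562], 0.9), ([0.6221, -0.0609], 0.85), ([0.5487, 0.0175], 0.8), ([0.6327, 0.011], 0.67), ([0.4515, 0.3723], 0.45)]
scene carrier [([0.5873, -0.0259], 0.69), ([0.516, 0.3449], 0.69)]
left edge blue [(66, 1), (69, 1), (72, 1), (75, 0), (78, 4), (81, 42), (84, 96), (87, 111), (90, 110), (93, 109), (96, 109), (99, 109)]
right edge blue [(-100, 110), (-97, 107), (-94, 108), (-91, 110), (-88, 111), (-85, 113), (-82, 100), (-79, 47), (-76, 8), (-73, -3), (-70, -11), (-67, -14)]
far edge blue [(70, 1), (73, 1), (76, 1), (79, 0), (82, 0), (85, 2), (88, 19), (91, 61), (94, 98), (97, 102), (100, 98), (103, 96), (106, 95), (109, 98)]
near edge blue [(-115, 103), (-112, 103), (-109, 103), (-106, 103), (-103, 105), (-100, 110), (-97, 107), (-94, 64), (-91, 16), (-88, 0), (-85, 0), (-82, 0)]
```

Emit:
step_arm(linear=[[48,-33,0],[48,-33,0],[48,-33,0],[49,-33,0],[0,0,0],[0,0,30],[0,0,30],[0,0,0],[0,0,0]], delta_rot=[[0,0,0],[0,0,0],[0,0,0],[0,0,0],[0,0,0],[0,0,0],[0,0,0],[0,0,0],[0,0,0]], grip=[10,10,10,10,10,10,10,10,10])

```text
time_s: 22.82
tcp_pos: [0.5546, 0.017, 0.1649]
ee_rot: [[0.069, -0.998, 0.002], [-0.998, -0.069, -0.0], [0.0, -0.002, -1.0]]
wrist_force: [0.7, -0.4, -4.1]
gripper_width: 0.336
gripper_force: 30.0
```

Emit:
step_arm(linear=[[0,0,8],[0,0,8],[0,0,6],[0,0,0]], delta_rot=[[0,0,0],[0,0,0],[0,0,0],[0,0,0]], grip=[10,10,10,10])

```text
time_s: 23.32
tcp_pos: [0.5547, 0.0156, 0.1437]
ee_rot: [[0.069, -0.998, 0.002], [-0.998, -0.069, -0.002], [0.002, -0.002, -1.0]]
wrist_force: [-2.0, -1.9, 5.0]
gripper_width: 0.338
gripper_force: 30.0
```

```bash
python3 - <<'E'
from h import *
for _ in range(4):
    c=capture("scene");s=sense();print(np.round(s["wrist_force"],2),np.round(s["moment"],3),np.round(s["tcp_pos"],4))
b=c["img"]; t=capture("top")["img"]
cv2.imwrite("pics/c5.png",np.hstack([cv2.resize(t[138:228,250:330],None,fx=5,fy=5,interpolation=3),cv2.resize(b[175:265,250:330],None,fx=5,fy=5,interpolation=3)])[...,::-1])
E
```

```text
[-1.2  -2.04  5.2 ] [-0.55   0.703  0.076] [0.5546 0.0156 0.1438]
[-1.15 -1.93  5.19] [-0.63   0.663  0.084] [0.5546 0.0157 0.1438]
[-1.38 -1.49  5.74] [-0.582  0.637  0.041] [0.5546 0.0157 0.1438]
[-1.53 -2.05  5.47] [-0.536  0.678  0.051] [0.5546 0.0157 0.1438]
```

View pics/c5.png

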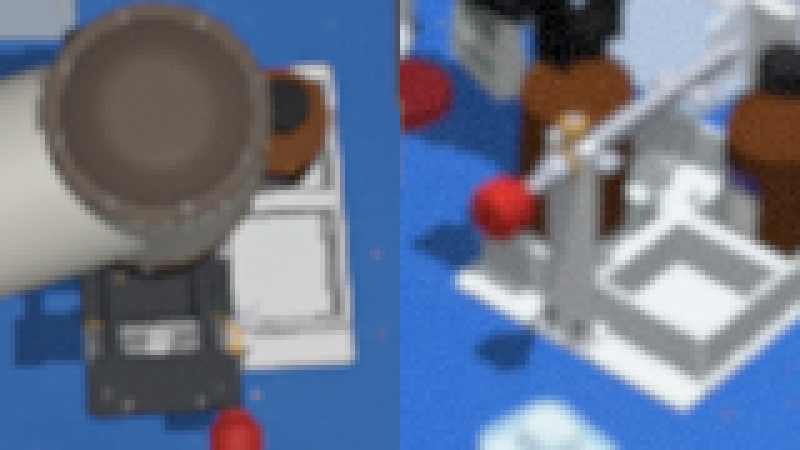

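Emit:
step_arm(linear=[[0,0,-5],[-2.4,-2.2,0],[0,0,0],[0,0,4],[0,0,4],[0,0,2],[0,0,0]], delta_rot=[[0,0,0],[0,0,0],[0,0,0],[0,0,0],[0,0,0],[0,0,0],[0,0,0]], grip=[10,10,10,10,10,10,10])

```text
time_s: 24.45
tcp_pos: [0.5589, 0.0171, 0.143]
ee_rot: [[0.071, -0.997, 0.008], [-0.997, -0.071, -0.004], [0.005, -0.008, -1.0]]
wrist_force: [-3.6, -6.6, 20.6]
gripper_width: 0.337
gripper_force: 30.2
```

```bash
python3 - <<'E'
from h import *
s=sense();print(np.round(s["wrist_force"],2),np.round(s["moment"],3),np.round(s["tcp_pos"],4))
E
```

```text
[-3.62 -6.6  20.56] [-1.815  1.438  0.007] [0.5589 0.0171 0.143 ]
```

```bash
python3 - <<'E'
from h import *
c=capture("top");im=cv2.imread("pics/top0.png")[...,::-1]
print("cam",-np.array(c["world_to_cam"])[:3,:3].T@np.array(c["world_to_cam"])[:3,3])
o=np.array([.593,-.019]);a=np.radians(4);ex=np.array([np.cos(a),np.sin(a)]);ey=np.array([-ex[1],ex[0]])
# rectified view of plane z=.036, 0.5 mm/px, carrier frame guess; x up, y left; overlay grid
W=np.zeros((3,3));n=400;H=[]
src=[];dst=[]
for x,y in((-.1,-.1),(-.1,.1),(.1,.1),(.1,-.1)):
    src.append(proj(c,[*(o+ex*x+ey*y),.036]));dst.append((300-y*3000,300-x*3000))
M=cv2.getPerspectiveTransform(np.float32(src),np.float32(dst))
I=cv2.warpPerspective(im,M,(600,600),flags=cv2.INTER_CUBIC)
I=np.ascontiguousarray(I)
for v in(-.071,-.005,.005,.071):
    p=int(300-v*3000);cv2.line(I,(0,p),(600,p),(0,255,0),1);cv2.line(I,(p,0),(p,600),(255,0,255),1)
cv2.imwrite("pics/rect.png",I[...,::-1])
E
```

```text
cam [0.39495832 0.0239574  1.26427441]
```

View pics/rect.png

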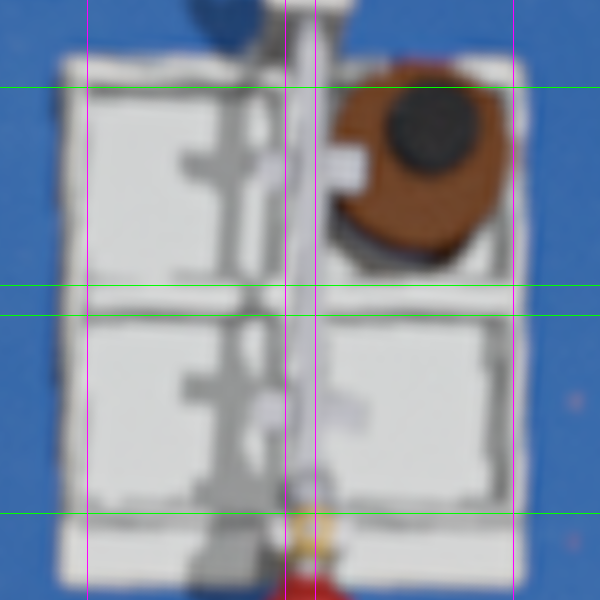

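Emit:
step_arm(linear=[[0,0,-9],[0,0,0],[0,0,0]], delta_rot=[[0,0,0],[0,0,0],[0,0,0]], grip=[10,10,10])

```text
time_s: 24.88
tcp_pos: [0.555, 0.0192, 0.1443]
ee_rot: [[0.068, -0.998, -0.002], [-0.998, -0.068, -0.0], [0.0, 0.002, -1.0]]
wrist_force: [0.2, -0.3, -4.3]
gripper_width: 0.341
gripper_force: 30.0
```

```bash
python3 - <<'E'
from h import *
plan((.553,.0185,.150))
s=sense();print(np.round(s["moment"],3))
P0=[]
for _ in range(4): capture("top");P0.append(sense()["tcp_pos"])
print(np.mean(P0,0))
E
```

```text
t 24.88 tcp [0.555  0.0192 0.1443] F [ 0.16 -0.27 -4.32] w 29.7 yaw -86.1 J [19.0, 19.0, -16.0, -0.0, -55.0, -15.0]
leg [ 0.5  2.1 -5.7] len 6.0 rows>= 0.1
[0.066 0.037 0.01 ]
[0.55525371 0.01914881 0.14448231]
```

Emit:
step_arm(linear=[[0.8,2.3,-2],[0,0,0],[0,0,4],[0,0,3],[0,0,0]], delta_rot=[[0,0,0],[0,0,0],[0,0,0],[0,0,0],[0,0,0]], grip=[10,10,10,10,10])

```text
time_s: 25.7
tcp_pos: [0.5546, 0.017, 0.1434]
ee_rot: [[0.069, -0.998, 0.003], [-0.998, -0.069, -0.002], [0.002, -0.003, -1.0]]
wrist_force: [-1.1, -2.8, 8.8]
gripper_width: 0.337
gripper_force: 30.1
```

```bash
python3 - <<'E'
from h import *
s=sense();print(np.round(s["wrist_force"],2),np.round(s["moment"],3),np.round(s["tcp_pos"],4))
E
```

```text
[-1.13 -2.81  8.81] [-0.789  0.935  0.029] [0.5546 0.017  0.1434]
```

Emit:
step_arm(linear=[[0,-2,-1],[0,-2,0],[-2,0,0],[0,2,0],[0,2,0],[0,2,0],[0,0,0]], delta_rot=[[0,0,0],[0,0,0],[0,0,0],[0,0,0],[0,0,0],[0,0,0],[0,0,0]], grip=[10,10,10,10,10,10,10])

```text
time_s: 26.58
tcp_pos: [0.5533, 0.0194, 0.1441]
ee_rot: [[0.069, -0.998, 0.005], [-0.998, -0.069, -0.001], [0.001, -0.005, -1.0]]
wrist_force: [0.1, -3.9, 6.4]
gripper_width: 0.338
gripper_force: 30.0
```

```bash
python3 - <<'E'
from h import *
s=sense();print(np.round(s["wrist_force"],2),np.round(s["moment"],3),np.round(s["tcp_pos"],4))
c=capture("scene")
for d in silhouettes("scene","bottle_1")[:5]:print(d["point"],d["score"])
E
```

```text
[ 0.06 -3.91  6.38] [-0.957 -0.066  0.003] [0.5533 0.0194 0.1441]
[168.1, 189.8] 0.8
[177.2, 168.8] 0.71
[327.4, 206.3] 0.7
[284.0, 192.7] 0.57
```

Emit:
step_arm(linear=[[0,0,-4],[6.5,0.8,0],[0,0,0],[0,0,4],[0,0,2],[0,0,0]], delta_rot=[[0,0,0],[0,0,0],[0,0,0],[0,0,0],[0,0,0],[0,0,0]], grip=[10,10,10,10,10,10])

```text
time_s: 27.42
tcp_pos: [0.5534, 0.0133, 0.1435]
ee_rot: [[0.07, -0.998, 0.006], [-0.998, -0.07, -0.001], [0.002, -0.006, -1.0]]
wrist_force: [-1.9, 0.2, 13.4]
gripper_width: 0.339
gripper_force: 30.4
```

```bash
python3 - <<'E'
from h import *
s=sense();print(np.round(s["wrist_force"],2),np.round(s["moment"],3),np.round(s["tcp_pos"],4))
E
```

```text
[-1.92  0.22 13.37] [0.086 1.034 0.003] [0.5534 0.0133 0.1435]
```

Emit:
step_arm(linear=[[0,0,-5],[0,3,0],[0,0,0],[0,0,4],[0,0,3],[0,0,0]], delta_rot=[[0,0,0],[0,0,0],[0,0,0],[0,0,0],[0,0,0],[0,0,0]], grip=[10,10,10,10,10,10])

```text
time_s: 28.18
tcp_pos: [0.5524, 0.0136, 0.143]
ee_rot: [[0.071, -0.997, 0.011], [-0.997, -0.071, -0.0], [0.001, -0.011, -1.0]]
wrist_force: [0.6, 1.3, 19.1]
gripper_width: 0.341
gripper_force: 30.6
```

```bash
python3 - <<'E'
from h import *
s=sense();print(np.round(s["wrist_force"],2),np.round(s["moment"],3),np.round(s["tcp_pos"],4))
E
```

```text
[ 0.63  1.29 19.06] [ 0.395  0.376 -0.021] [0.5524 0.0136 0.143 ]
```

Emit:
step_arm(linear=[[0,0,-10],[0,0,-20],[0,0,-20],[0,0,-20],[0,0,-10],[0,0,0],[0,0,0]], delta_rot=[[0,0,0],[0,0,0],[0,0,0],[0,0,0],[0,0,0],[0,0,0],[0,0,0]], grip=[10,10,10,10,10,10,10])

```text
time_s: 29.05
tcp_pos: [0.5471, 0.0131, 0.2161]
ee_rot: [[0.068, -0.998, -0.003], [-0.998, -0.068, -0.0], [0.0, 0.003, -1.0]]
wrist_force: [-0.1, -0.0, -4.2]
gripper_width: 0.339
gripper_force: 29.7
```

```bash
python3 - <<'E'
from h import *
s=sense();print(np.round(s["wrist_force"],2),np.round(s["moment"],3),np.round(s["tcp_pos"],4))
b=capture("scene");t=capture("top")
s=np.array(s["tcp_pos"])
I=cv2.resize(b["img"][125:260,235:355],None,fx=4.4,fy=4.4,interpolation=3)
I=np.ascontiguousarray(I)
f=lambda X:tuple(int(v) for v in ((proj(b,X)-[235,125])*4.4))
# expected bottle outline (vertical) under tcp, base 0.109 below
for h in(0,.084):
    pts=[f(s+[.03*np.cos(a),.03*np.sin(a),-.109+h]) for a in np.linspace(0,6.28,40)]
    cv2.polylines(I,[np.array(pts)],True,(0,255,0),1)
# predicted rims of cells for origin (.594,-.0185) yaw4
o=np.array([.594,-.0185]);a=np.radians(4);ex=np.array([np.cos(a),np.sin(a)]);ey=np.array([-ex[1],ex[0]])
for cx in(-.038,.038):
  for cy in(-.038,.038):
    pts=[f([*(o+ex*(cx+i*.033)+ey*(cy+j*.033)),.036]) for i,j in((-1,-1),(-1,1),(1,1),(1,-1))]
    cv2.polylines(I,[np.array(pts)],True,(255,0,255),1)
cv2.imwrite("pics/c6.png",I[...,::-1])
E
```

```text
[-0.08 -0.05 -4.24] [ 0.043 -0.112 -0.004] [0.5471 0.0131 0.2161]
```

View pics/c6.png

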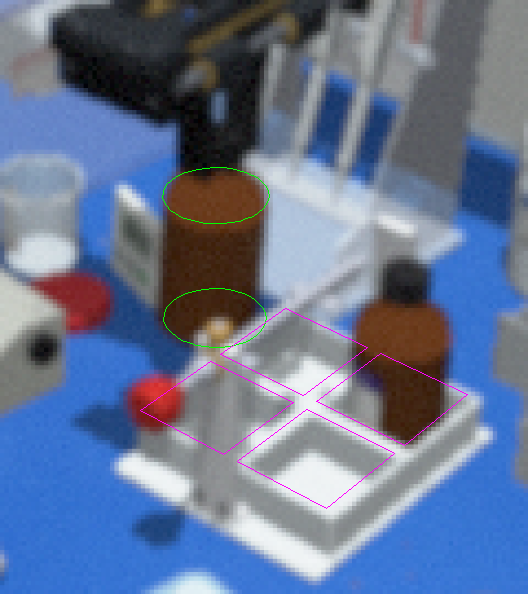

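Emit:
step_arm(linear=[[-1.6,-13,20],[0,0,25],[0,0,24],[0,0,0],[0,0,3],[0,0,3],[0,0,0]], delta_rot=[[0,0,0],[0,0,0],[0,0,0],[0,0,0],[0,0,0],[0,0,0],[0,0,0]], grip=[10,10,10,10,10,10,10])

```text
time_s: 30.02
tcp_pos: [0.5615, 0.0158, 0.1434]
ee_rot: [[0.068, -0.998, 0.002], [-0.998, -0.068, 0.0], [-0.0, -0.002, -1.0]]
wrist_force: [0.1, -0.8, -2.6]
gripper_width: 0.335
gripper_force: 29.8
```

```bash
python3 - <<'E'
from h import *
s=sense();print(np.round(s["wrist_force"],2),np.round(s["moment"],3),np.round(s["tcp_pos"],4))
E
```

```text
[ 0.12 -0.8  -2.59] [ 0.061 -0.244 -0.014] [0.5615 0.0158 0.1434]
```

Emit:
step_arm(linear=[[0,1.5,-1],[0,0,0],[0,0,4],[0,0,3],[0,0,0]], delta_rot=[[0,0,0],[0,0,0],[0,0,0],[0,0,0],[0,0,0]], grip=[10,10,10,10,10])

```text
time_s: 30.65
tcp_pos: [0.5589, 0.0155, 0.1358]
ee_rot: [[0.068, -0.998, -0.002], [-0.998, -0.068, -0.0], [0.0, 0.002, -1.0]]
wrist_force: [-0.4, -1.2, -3.6]
gripper_width: 0.337
gripper_force: 29.8
```

```bash
python3 - <<'E'
from h import *
s=sense();print(np.round(s["wrist_force"],2),np.round(s["moment"],3),np.round(s["tcp_pos"],4))
E
```

```text
[-0.35 -1.22 -3.62] [ 0.05  -0.065 -0.017] [0.5589 0.0155 0.1358]
```

It's in: z dropped below the rim with no load. Lowering to the floor.

Emit:
step_arm(linear=[[0,0,8],[0,0,8],[0,0,6],[0,0,0],[0,0,0]], delta_rot=[[0,0,0],[0,0,0],[0,0,0],[0,0,0],[0,0,0]], grip=[10,10,10,10,10])

```text
time_s: 31.28
tcp_pos: [0.5591, 0.0155, 0.1159]
ee_rot: [[0.069, -0.998, -0.0], [-0.998, -0.069, -0.001], [0.001, 0.001, -1.0]]
wrist_force: [-3.3, 0.7, 5.3]
gripper_width: 0.338
gripper_force: 30.0
```

Emit:
step_arm(linear=[[0,0,-2],[0,0,0],[0,0,0],[0,0,0],[0,0,0],[0,0,-20],[0,0,-40],[0,0,-50],[0,0,0]], delta_rot=[[0,0,0],[0,0,0],[0,0,0],[0,0,0],[0,0,0],[0,0,0],[0,0,0],[0,0,0],[0,0,0]], grip=[10,50,50,50,50,54,54,54,54])

```text
time_s: 32.4
tcp_pos: [0.5621, 0.016, 0.2316]
ee_rot: [[0.069, -0.998, 0.011], [-0.998, -0.069, 0.002], [-0.001, -0.011, -1.0]]
wrist_force: [0.8, -0.7, -0.8]
gripper_width: 0.621
gripper_force: 0.0
```

```bash
python3 - <<'E'
from h import *
look()
plan((.397,.339,.225),yaw=-86.2)
E
```

```text
cap [0.4652 0.4017] 0.7 [0.4673 0.404  0.1148] 0.7 
cap [0.5613 0.0189] 0.63 [0.5604 0.0204 0.1191] 0.8 
cap [0.3961 0.3382] 0.58 [0.3974 0.3396 0.1165] 0.6 
cap [ 0.6338 -0.0587] 0.54 [ 0.633  -0.0579  0.1245] 0.5 
t 32.6 tcp [0.5586 0.0155 0.2253] F [ 0.21 -0.3  -0.67] w 54.0 yaw -86.1 J [18.0, 16.0, -9.0, -0.0, -66.0, -14.0]
turn [ 0.0024 -0.0002  0.0014] rows>= 0.015054279993489806
leg [-3.335e+02  1.398e+02  3.000e-01] len 362.0 rows>= 5.79
```

Emit:
step_arm(linear=[[-55.6,23.3,0],[-55.6,23.3,0],[-55.6,23.3,0],[-55.6,23.3,0],[-55.6,23.3,0],[-55.6,23.3,0],[0,0,0],[0,0,0]], delta_rot=[[0,0,0],[0,0,0],[0,0,0],[0,0,0],[0,0,0],[0,0,0],[0,0,0],[0,0,0]], grip=[60,60,60,60,60,60,60,60])

```text
time_s: 33.6
tcp_pos: [0.3968, 0.3385, 0.2253]
ee_rot: [[0.069, -0.998, -0.002], [-0.998, -0.069, -0.002], [0.002, 0.002, -1.0]]
wrist_force: [0.3, -0.1, 0.8]
gripper_width: 0.687
gripper_force: 0.0
```

```bash
python3 - <<'E'
from h import *
look();weigh(4)
plan((.397,.339,.225),(.397,.339,.109),yaw=-86.2)
E
```

```text
cap [ 0.635  -0.0529] 0.97 [ 0.6363 -0.0536  0.1213] 0.2 
cap [0.5547 0.0203] 0.95 [0.5557 0.0199 0.1213] 0.2 
cap [0.3956 0.3382] 0.82 [0.3968 0.3396 0.1169] 0.6 
F mean [-0.39  0.26  0.05] sd [0.71 0.8  0.22]
t 34.0 tcp [0.3977 0.3383 0.2267] F [ 0.55 -0.01 -0.18] w 60.2 yaw -86.2 J [58.0, 12.0, -14.0, 0.0, -65.0, -54.0]
turn [-0.0001  0.0001  0.0004] rows>= 0.0021806705572135526
leg [-0.7  0.6  1.7] len 2.0 rows>= 0.03
leg [  0.   0. 116.] len 116.0 rows>= 1.86
```

Emit:
step_arm(linear=[[0,0,40],[0,0,40],[0,0,27],[0,0,10],[0,0,0],[0,0,0],[0,0,0],[0,0,0],[0,0,0],[0,0,0]], delta_rot=[[0,0,0],[0,0,0],[0,0,0],[0,0,0],[0,0,0],[0,0,0],[0,0,0],[0,0,0],[0,0,0],[0,0,0]], grip=[60,60,60,60,10,10,10,10,10,10])

```text
time_s: 35.25
tcp_pos: [0.3974, 0.3393, 0.1103]
ee_rot: [[0.068, -0.998, 0.001], [-0.998, -0.068, 0.001], [-0.001, -0.001, -1.0]]
wrist_force: [-1.6, 0.2, 5.2]
gripper_width: 0.339
gripper_force: 30.0
```

Emit:
step_arm(linear=[[0,0,-10],[0,0,-25],[0,0,-40],[0,0,-45],[0,0,0],[0,0,0],[0,0,0]], delta_rot=[[0,0,0],[0,0,0],[0,0,0],[0,0,0],[0,0,0],[0,0,0],[0,0,0]], grip=[10,10,10,10,10,10,10])

```text
time_s: 36.12
tcp_pos: [0.3966, 0.3381, 0.2278]
ee_rot: [[0.068, -0.998, -0.002], [-0.998, -0.068, -0.003], [0.003, 0.003, -1.0]]
wrist_force: [-0.7, -0.7, -2.2]
gripper_width: 0.339
gripper_force: 30.0
```

```bash
python3 - <<'E'
from h import *
weigh(8)
plan((.48,-.0,.245),(.560,-.272,.245),(.56,-.272,.12),yaw=-86.2)
E
```

```text
F mean [ 0.14 -0.01 -1.89] sd [0.35 0.26 0.49]
t 36.52 tcp [0.3972 0.3389 0.2293] F [-0.4  -0.05 -2.3 ] w 29.3 yaw -86.1 J [58.0, 12.0, -13.0, -0.0, -65.0, -54.0]
turn [ 0.0002 -0.0003  0.0016] rows>= 0.008951835310762032
leg [343.6 -60.1 -15.7] len 349.0 rows>= 5.59
leg [276.7 -61.8   0. ] len 284.0 rows>= 4.54
leg [  0.   0. 125.] len 125.0 rows>= 2.0
```

Emit:
step_arm(linear=[[0,0,-40],[57,-6.6,-16],[57,-6.6,0],[57,-6.6,0],[57,-6.6,0],[57,-6.6,0],[57,-6.6,0]], delta_rot=[[0,0,0],[0,0,0],[0,0,0],[0,0,0],[0,0,0],[0,0,0],[0,0,0]], grip=[10,10,10,10,10,10,10])

```text
time_s: 37.4
tcp_pos: [0.4601, -0.0014, 0.2859]
ee_rot: [[0.068, -0.998, 0.001], [-0.998, -0.068, 0.0], [-0.0, -0.001, -1.0]]
wrist_force: [0.4, -0.1, -1.6]
gripper_width: 0.331
gripper_force: 30.0
```

Emit:
step_arm(linear=[[55.2,-15.3,0],[55.2,-15.3,0],[55.2,-15.3,0],[55.2,-15.3,0],[55.2,-15.3,0],[0,0,0],[0,0,0]], delta_rot=[[0,0,0],[0,0,0],[0,0,0],[0,0,0],[0,0,0],[0,0,0],[0,0,0]], grip=[10,10,10,10,10,10,10])

```text
time_s: 38.28
tcp_pos: [0.5548, -0.2698, 0.2849]
ee_rot: [[0.067, -0.998, -0.001], [-0.998, -0.067, 0.001], [-0.001, 0.001, -1.0]]
wrist_force: [-0.6, 0.7, -1.2]
gripper_width: 0.336
gripper_force: 30.0
```

```bash
python3 - <<'E'
from h import *
weigh(5)
plan((.555,-.27,.285),(.555,-.27,.119),yaw=-86.2)
E
```

```text
F mean [ 0.06  0.26 -1.88] sd [0.41 0.67 0.28]
t 38.52 tcp [ 0.5551 -0.2687  0.2862] F [-0.12  1.   -2.43] w 29.4 yaw -86.0 J [-11.0, 19.0, 5.0, 0.0, -76.0, 15.0]
turn [-0.0009 -0.0002  0.0033] rows>= 0.01869505028063219
leg [1.3 0.1 1.2] len 2.0 rows>= 0.03
leg [  0.   0. 166.] len 166.0 rows>= 2.66
```

Emit:
step_arm(linear=[[0,0,50],[0,0,50],[0,0,40],[0,0,20],[0,0,4],[0,0,3],[0,0,3],[0,0,0]], delta_rot=[[0,0,0],[0,0,0],[0,0,0],[0,0,0],[0,0,0],[0,0,0],[0,0,0],[0,0,0]], grip=[10,10,10,10,10,10,10,10])

```text
time_s: 39.52
tcp_pos: [0.5562, -0.2703, 0.1176]
ee_rot: [[0.069, -0.998, 0.003], [-0.998, -0.069, -0.002], [0.002, -0.003, -1.0]]
wrist_force: [-0.7, 0.0, 3.4]
gripper_width: 0.334
gripper_force: 30.0
```

On the mat. I'll release, rise and look for the last bottle.

Emit:
step_arm(linear=[[0,0,-1],[0,0,0],[0,0,0],[0,0,0],[0,0,0],[0,0,-30],[0,0,-50],[0,0,-50]], delta_rot=[[0,0,0],[0,0,0],[0,0,0],[0,0,0],[0,0,0],[0,0,0],[0,0,0],[0,0,0]], grip=[10,60,60,60,60,60,60,60])

```text
time_s: 40.52
tcp_pos: [0.5548, -0.2697, 0.2476]
ee_rot: [[0.068, -0.998, -0.001], [-0.998, -0.068, 0.0], [-0.0, 0.001, -1.0]]
wrist_force: [1.0, -0.2, -0.2]
gripper_width: 0.684
gripper_force: 0.0
```

```bash
python3 - <<'E'
from h import *
look()
plan((.46,-.0,.25),(.4672,.404,.225),(.4672,.404,.109),yaw=-86.2)
E
```

```text
cap [0.4651 0.4016] 0.93 [0.4675 0.4038 0.1146] 0.8 
cap [0.5545 0.0202] 0.93 [0.5555 0.0197 0.1219] 0.3 
cap [ 0.6348 -0.0532] 0.91 [ 0.636  -0.0539  0.122 ] 0.3 
cap [ 0.5561 -0.2717] 0.86 [ 0.5569 -0.2727  0.1235] 0.3 
t 40.73 tcp [ 0.5553 -0.2696  0.2476] F [-0.34  0.69 -0.24] w 60.2 yaw -86.1 J [-11.0, 20.0, 2.0, -0.0, -71.0, 15.0]
turn [-0.0024 -0.0001  0.0015] rows>= 0.015414942365993584
leg [-275.3   77.2   -2.4] len 286.0 rows>= 4.58
leg [-402.6  -34.    25. ] len 405.0 rows>= 6.48
leg [  0.   0. 116.] len 116.0 rows>= 1.86
```

Emit:
step_arm(linear=[[-55,15.4,0],[-55,15.4,0],[-55,15.4,0],[-55,15.4,0],[-55,15.4,0],[-57.5,-4.9,3],[-57.5,-4.9,3],[-57.5,-4.9,3],[-57.5,-4.9,3]], delta_rot=[[0,0,0],[0,0,0],[0,0,0],[0,0,0],[0,0,0],[0,0,0],[0,0,0],[0,0,0],[0,0,0]], grip=[60,60,60,60,60,60,60,60,60])

```text
time_s: 41.85
tcp_pos: [0.4624, 0.2315, 0.2329]
ee_rot: [[0.068, -0.998, -0.002], [-0.998, -0.068, -0.002], [0.002, 0.003, -1.0]]
wrist_force: [1.1, -1.0, 0.8]
gripper_width: 0.689
gripper_force: 0.0
```

Emit:
step_arm(linear=[[-57.5,-4.9,3],[-57.5,-4.9,3],[-57.5,-4.9,3],[0,0,0],[0,0,0]], delta_rot=[[0,0,0],[0,0,0],[0,0,0],[0,0,0],[0,0,0]], grip=[60,60,60,60,60])

```text
time_s: 42.48
tcp_pos: [0.4657, 0.4026, 0.2237]
ee_rot: [[0.068, -0.998, -0.002], [-0.998, -0.068, -0.003], [0.003, 0.003, -1.0]]
wrist_force: [0.2, -0.5, 0.8]
gripper_width: 0.687
gripper_force: 0.0
```

```bash
python3 - <<'E'
from h import *
look();weigh(5)
plan((.4672,.404,.225),(.4672,.404,.109),yaw=-86.2)
E
```

```text
cap [ 0.5561 -0.2717] 0.79 [ 0.5569 -0.2727  0.1235] 0.3 
cap [ 0.635  -0.0529] 0.76 [ 0.6363 -0.0536  0.1213] 0.2 
cap [0.4653 0.4025] 0.67 [0.4677 0.4048 0.1142] 0.8 
cap [0.5546 0.0201] 0.64 [0.5555 0.0197 0.1214] 0.2 
F mean [-0.05 -0.08 -0.02] sd [0.48 0.37 0.31]
t 42.92 tcp [0.4665 0.4028 0.2259] F [-0.1   0.12 -0.47] w 59.5 yaw -86.1 J [56.0, 21.0, -1.0, -0.0, -68.0, -52.0]
turn [-0.0003  0.0005  0.0011] rows>= 0.00665334468476631
leg [-1.1 -0.7  0.9] len 2.0 rows>= 0.03
leg [  0.   0. 116.] len 116.0 rows>= 1.86
```

Emit:
step_arm(linear=[[0,0,40],[0,0,40],[0,0,27],[0,0,9],[0,0,0],[0,0,0],[0,0,0],[0,0,0],[0,0,0],[0,0,0]], delta_rot=[[0,0,0],[0,0,0],[0,0,0],[0,0,0],[0,0,0],[0,0,0],[0,0,0],[0,0,0],[0,0,0],[0,0,0]], grip=[60,60,60,60,10,10,10,10,10,10])

```text
time_s: 44.18
tcp_pos: [0.4666, 0.4036, 0.1104]
ee_rot: [[0.068, -0.998, 0.001], [-0.998, -0.068, 0.001], [-0.001, -0.001, -1.0]]
wrist_force: [-2.0, 0.3, 5.1]
gripper_width: 0.338
gripper_force: 30.0
```

Emit:
step_arm(linear=[[0,0,-10],[0,0,-25],[0,0,-40],[0,0,-45],[0,0,-25],[0,0,0],[0,0,0]], delta_rot=[[0,0,0],[0,0,0],[0,0,0],[0,0,0],[0,0,0],[0,0,0],[0,0,0]], grip=[10,10,10,10,10,10,10])

```text
time_s: 45.05
tcp_pos: [0.4655, 0.4024, 0.2522]
ee_rot: [[0.067, -0.998, -0.003], [-0.998, -0.067, -0.003], [0.003, 0.004, -1.0]]
wrist_force: [-0.3, -0.6, -3.9]
gripper_width: 0.336
gripper_force: 30.0
```

```bash
python3 - <<'E'
from h import *
weigh(10)
plan((.46,.0,.285),(.563,-.059,.285),(.563,-.059,.15),yaw=-86.2)
E
```

```text
F mean [ 0.09 -0.06 -3.28] sd [0.56 0.34 0.39]
t 45.55 tcp [0.4664 0.4033 0.2544] F [-0.21 -0.37 -3.55] w 29.1 yaw -86.1 J [56.0, 20.0, 2.0, -0.0, -72.0, -52.0]
turn [ 0.0001 -0.0002  0.0017] rows>= 0.009105845600654767
leg [401.9  33.2 -30.6] len 404.0 rows>= 6.47
leg [ 65.7 -98.9   0. ] len 119.0 rows>= 1.9
leg [  0.   0. 135.] len 135.0 rows>= 2.16
```

Emit:
step_arm(linear=[[57.4,4.7,-15],[57.4,4.7,-15],[57.4,4.7,0],[57.4,4.7,0],[57.4,4.7,0],[57.4,4.7,0],[57.4,4.7,0],[0,0,0]], delta_rot=[[0,0,0],[0,0,0],[0,0,0],[0,0,0],[0,0,0],[0,0,0],[0,0,0],[0,0,0]], grip=[10,10,10,10,10,10,10,10])

```text
time_s: 46.55
tcp_pos: [0.4601, -0.0035, 0.2851]
ee_rot: [[0.062, -0.998, 0.0], [-0.998, -0.062, -0.001], [0.001, -0.0, -1.0]]
wrist_force: [-0.0, -0.7, -3.0]
gripper_width: 0.336
gripper_force: 30.0
```

Emit:
step_arm(linear=[[33,-49.5,0],[32.5,-49.5,0],[0,0,0],[0,0,0],[0,0,0],[0,0,0],[0,0,0],[0,0,0]], delta_rot=[[0,0,0],[0,0,0],[0,0,0],[0,0,0],[0,0,0],[0,0,0],[0,0,0],[0,0,0]], grip=[10,10,10,10,10,10,10,10])

```text
time_s: 47.55
tcp_pos: [0.5639, -0.0582, 0.2849]
ee_rot: [[0.068, -0.998, 0.001], [-0.998, -0.068, 0.0], [-0.0, -0.001, -1.0]]
wrist_force: [0.2, -0.4, -2.7]
gripper_width: 0.332
gripper_force: 30.0
```

Emit:
step_arm(linear=[[0,0,0]], delta_rot=[[0,0,0]], grip=[10])

```text
time_s: 47.68
tcp_pos: [0.5641, -0.0584, 0.2846]
ee_rot: [[0.068, -0.998, 0.0], [-0.998, -0.068, 0.0], [-0.0, -0.0, -1.0]]
wrist_force: [0.7, 0.8, -3.2]
gripper_width: 0.337
gripper_force: 30.0
```

Emit:
step_arm(linear=[[0,0,0]], delta_rot=[[0,0,0]], grip=[10])

```text
time_s: 47.8
tcp_pos: [0.5641, -0.0585, 0.2845]
ee_rot: [[0.068, -0.998, 0.0], [-0.998, -0.068, -0.0], [0.0, -0.0, -1.0]]
wrist_force: [-0.2, -0.1, -3.7]
gripper_width: 0.339
gripper_force: 30.0
```

Emit:
step_arm(linear=[[0,0,0]], delta_rot=[[0,0,0]], grip=[10])

```text
time_s: 47.92
tcp_pos: [0.5642, -0.0585, 0.2845]
ee_rot: [[0.068, -0.998, -0.0], [-0.998, -0.068, -0.0], [0.0, 0.0, -1.0]]
wrist_force: [-0.1, 0.3, -2.9]
gripper_width: 0.336
gripper_force: 30.0
```

Emit:
step_arm(linear=[[0,0,0]], delta_rot=[[0,0,0]], grip=[10])

```text
time_s: 48.05
tcp_pos: [0.5641, -0.0585, 0.2845]
ee_rot: [[0.068, -0.998, -0.0], [-0.998, -0.068, -0.0], [0.0, 0.0, -1.0]]
wrist_force: [1.0, -0.3, -3.8]
gripper_width: 0.338
gripper_force: 30.0
```

```bash
python3 - <<'E'
from h import *
weigh(10);print(sense()["effort"])
plan((.563,-.059,.285),(.563,-.059,.15),yaw=-86.2)
E
```

```text
F mean [ 0.02  0.14 -3.3 ] sd [0.43 0.43 0.52]
[-2.15575237e-03 -3.45736670e+01  2.07977718e+01  4.90371510e+00
  3.05460510e-02 -8.39930613e-05]
t 48.55 tcp [ 0.5641 -0.0584  0.2845] F [-0.08  0.75 -4.13] w 29.0 yaw -86.1 J [10.0, 14.0, -2.0, 0.0, -74.0, -7.0]
turn [ 0.     -0.      0.0017] rows>= 0.009180489601584732
leg [ 0.5  1.2 -0.5] len 1.0 rows>= 0.02
leg [  0.   0. 135.] len 135.0 rows>= 2.16
```

About 3.3 N (roughly 335 g), just over half, so it goes in the carrier's knob-end right cell.

Emit:
step_arm(linear=[[0,0,50],[0,0,50],[0,0,30],[0,0,4],[0,0,0],[0,0,5],[0,0,5],[0,0,4],[0,0,0]], delta_rot=[[0,0,0],[0,0,0],[0,0,0],[0,0,0],[0,0,0],[0,0,0],[0,0,0],[0,0,0],[0,0,0]], grip=[10,10,10,10,10,10,10,10,10])

```text
time_s: 49.68
tcp_pos: [0.5677, -0.0597, 0.1466]
ee_rot: [[0.072, -0.997, 0.012], [-0.997, -0.072, -0.004], [0.004, -0.011, -1.0]]
wrist_force: [-9.5, 0.3, 30.1]
gripper_width: 0.333
gripper_force: 30.1
```

```bash
python3 - <<'E'
from h import *
s=sense();print(np.round(s["wrist_force"],2),np.round(s["moment"],3),np.round(s["tcp_pos"],4))
E
```

```text
[-9.53  0.32 30.07] [ 0.074  2.908 -0.044] [ 0.5677 -0.0597  0.1466]
```

Emit:
step_arm(linear=[[0,0,-12],[0,0,0],[0,0,0],[0,0,4],[0,0,0]], delta_rot=[[0,0,0],[0,0,0],[0,0,0],[0,0,0],[0,0,0]], grip=[10,10,10,10,10])

```text
time_s: 50.3
tcp_pos: [0.5635, -0.0585, 0.1431]
ee_rot: [[0.068, -0.998, -0.003], [-0.998, -0.068, -0.0], [0.0, 0.003, -1.0]]
wrist_force: [-0.4, 0.5, -3.8]
gripper_width: 0.337
gripper_force: 30.0
```

```bash
python3 - <<'E'
from h import *
s=sense();print(np.round(s["wrist_force"],2),np.round(s["moment"],3),np.round(s["tcp_pos"],4))
E
```

```text
[-0.42  0.52 -3.8 ] [0.063 0.023 0.006] [ 0.5635 -0.0585  0.1431]
```

Emit:
step_arm(linear=[[0,0,2],[0,0,2],[0,0,0]], delta_rot=[[0,0,0],[0,0,0],[0,0,0]], grip=[10,10,10])

```text
time_s: 50.68
tcp_pos: [0.5637, -0.0585, 0.1401]
ee_rot: [[0.068, -0.998, -0.001], [-0.998, -0.068, -0.0], [-0.0, 0.001, -1.0]]
wrist_force: [-0.8, 0.4, -4.4]
gripper_width: 0.337
gripper_force: 30.0
```

```bash
python3 - <<'E'
from h import *
s=sense();print(np.round(s["wrist_force"],2),np.round(s["moment"],3),np.round(s["tcp_pos"],4))
E
```

```text
[-0.78  0.4  -4.45] [ 0.046  0.431 -0.039] [ 0.5637 -0.0585  0.1401]
```

Emit:
step_arm(linear=[[0,0,2],[0,0,2],[0,0,0]], delta_rot=[[0,0,0],[0,0,0],[0,0,0]], grip=[10,10,10])

```text
time_s: 51.05
tcp_pos: [0.5638, -0.0585, 0.1362]
ee_rot: [[0.068, -0.998, -0.001], [-0.998, -0.068, 0.0], [-0.0, 0.001, -1.0]]
wrist_force: [-1.9, -0.8, -4.7]
gripper_width: 0.332
gripper_force: 30.0
```

```bash
python3 - <<'E'
from h import *
s=sense();print(np.round(s["wrist_force"],2),np.round(s["moment"],3),np.round(s["tcp_pos"],4))
b=capture("scene")
I=cv2.resize(b["img"][150:260,250:360],None,fx=5,fy=5,interpolation=3)
cv2.imwrite("pics/c7.png",I[...,::-1])
E
```

```text
[-1.92 -0.81 -4.68] [ 0.073  0.681 -0.018] [ 0.5638 -0.0585  0.1362]
```

View pics/c7.png

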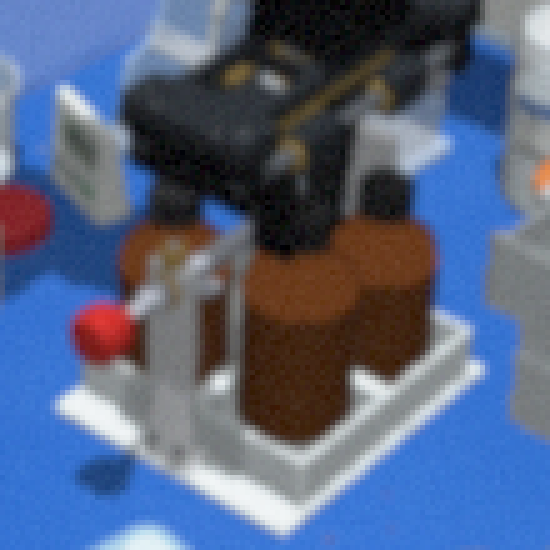

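The bottle (crop (300,345)) is inside the knob-end right cell, rubbing lightly; I'll nudge it −x and continue down.

Emit:
step_arm(linear=[[0,1,2],[0,0,5],[0,0,5],[0,0,4],[0,0,3],[0,0,0]], delta_rot=[[0,0,0],[0,0,0],[0,0,0],[0,0,0],[0,0,0],[0,0,0]], grip=[10,10,10,10,10,10])

```text
time_s: 51.85
tcp_pos: [0.5633, -0.0584, 0.1173]
ee_rot: [[0.068, -0.998, 0.0], [-0.998, -0.068, 0.0], [-0.0, -0.0, -1.0]]
wrist_force: [-0.2, -0.6, -4.1]
gripper_width: 0.337
gripper_force: 30.0
```

```bash
python3 - <<'E'
from h import *
s=sense();print(np.round(s["wrist_force"],2),np.round(s["moment"],3),np.round(s["tcp_pos"],4))
E
```

```text
[-0.22 -0.64 -4.15] [0.016 0.21  0.   ] [ 0.5633 -0.0584  0.1173]
```

Emit:
step_arm(linear=[[0,0,2],[0,0,2],[0,0,0]], delta_rot=[[0,0,0],[0,0,0],[0,0,0]], grip=[10,10,10])

```text
time_s: 52.22
tcp_pos: [0.5637, -0.0587, 0.1172]
ee_rot: [[0.069, -0.998, 0.002], [-0.998, -0.069, -0.001], [0.001, -0.002, -1.0]]
wrist_force: [-7.3, 2.2, 13.4]
gripper_width: 0.337
gripper_force: 30.1
```

Emit:
step_arm(linear=[[0,0,1.5],[0,0,0]], delta_rot=[[0,0,0],[0,0,0]], grip=[10,10])

```text
time_s: 52.48
tcp_pos: [0.5638, -0.0588, 0.1172]
ee_rot: [[0.07, -0.998, 0.003], [-0.998, -0.07, -0.002], [0.002, -0.003, -1.0]]
wrist_force: [-8.7, 1.2, 20.2]
gripper_width: 0.337
gripper_force: 30.1
```

Emit:
step_arm(linear=[[0,0,-5],[0,0,0],[0,0,0],[0,0,0],[0,0,0],[0,0,-20],[0,0,-50],[0,0,-45],[0,0,0]], delta_rot=[[0,0,0],[0,0,0],[0,0,0],[0,0,0],[0,0,0],[0,0,0],[0,0,0],[0,0,0],[0,0,0]], grip=[10,50,50,50,50,50,54,54,54])

```text
time_s: 53.6
tcp_pos: [0.5656, -0.0585, 0.2366]
ee_rot: [[0.068, -0.998, 0.01], [-0.998, -0.068, 0.0], [0.0, -0.01, -1.0]]
wrist_force: [0.4, 0.5, 0.2]
gripper_width: 0.617
gripper_force: 0.0
```

Emit:
step_arm(linear=[[0,55,0],[0,55,0],[0,0,0],[0,0,0],[0,0,0],[0,0,0],[0,0,0],[0,0,0],[0,0,0],[0,0,0]], delta_rot=[[0,0,0],[0,0,0],[0,0,-0.175],[0,0,-0.175],[0,0,-0.175],[0,0,-0.175],[0,0,-0.175],[0,0,-0.175],[0,0,-0.175],[0,0,-0.175]], grip=[60,60,60,60,60,60,60,60,60,60])

```text
time_s: 54.85
tcp_pos: [0.4529, -0.066, 0.231]
ee_rot: [[0.995, -0.097, -0.002], [-0.097, -0.995, -0.0], [-0.002, 0.0, -1.0]]
wrist_force: [0.9, -0.0, -0.5]
gripper_width: 0.686
gripper_force: 0.0
```

```bash
python3 - <<'E'
from h import *
cs=look()
print([ (d["point"],round(d["score"],2)) for n in("top","scene") for d in landmark_of(n,"knob")[:1]])
plan((.4545,-.029,.22),(.4545,-.029,.101),yaw=4.2)
I=np.hstack([cv2.resize(cs[0]["img"][135:260,250:345],None,fx=4,fy=4,interpolation=3),cv2.resize(cs[1]["img"][150:275,250:355],None,fx=3.9,fy=4,interpolation=3)])
cv2.imwrite("pics/c8.png",I[...,::-1])
E
```

```text
cap [0.5545 0.0202] 0.89 [0.5552 0.0201 0.1211] 0.1 
cap [ 0.6352 -0.053 ] 0.76 [ 0.6365 -0.0537  0.1212] 0.2 
cap [ 0.5562 -0.2716] 0.67 [ 0.5571 -0.2728  0.1228] 0.3 
cap [ 0.5622 -0.0589] 0.54 [ 0.5632 -0.0596  0.1221] 0.3 
[([271.8, 214.4], 0.72)]
t 55.15 tcp [ 0.4532 -0.066   0.2317] F [ 0.15 -0.33  0.5 ] w 59.7 yaw -6.0 J [12.0, 5.0, -21.0, -0.0, -64.0, 72.0]
turn [ 1.000e-04  7.000e-04 -1.781e-01] rows>= 0.9628521500772227
leg [  4.  -36.8  11.7] len 39.0 rows>= 0.62
leg [  0.   0. 119.] len 119.0 rows>= 1.9
```

View pics/c8.png

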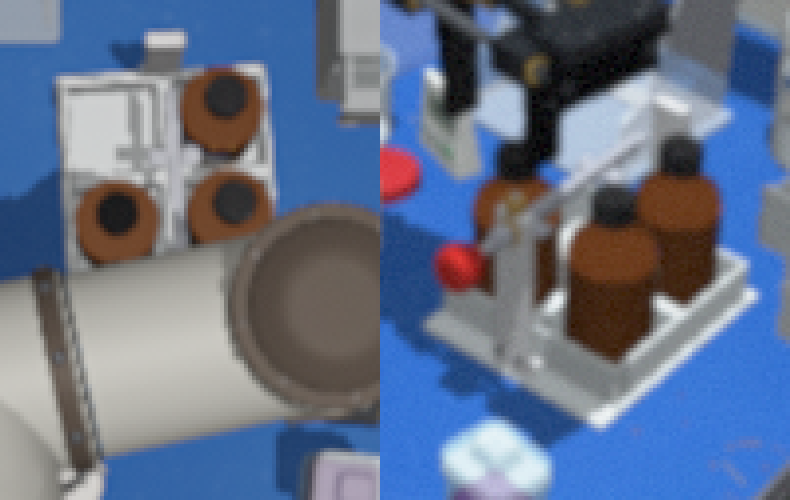

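Three bottles are seated in their cells (caps at z≈0.121) and one is in the tray. Now I'll push the knob home.

Emit:
step_arm(linear=[[0,0,0],[4,-36.8,11],[0,0,0],[0,0,40],[0,0,40],[0,0,28],[0,0,11],[0,0,0],[0,0,0],[0,0,0]], delta_rot=[[0,0,-0.178],[0,0,0],[0,0,0],[0,0,0],[0,0,0],[0,0,0],[0,0,0],[0,0,0],[0,0,0],[0,0,0]], grip=[66,66,66,66,66,66,66,66,66,10])

```text
time_s: 56.4
tcp_pos: [0.4554, -0.0288, 0.1031]
ee_rot: [[0.997, 0.075, 0.002], [0.075, -0.997, 0.001], [0.002, -0.0, -1.0]]
wrist_force: [0.0, 0.6, -0.0]
gripper_width: 0.708
gripper_force: 0.0
```

Emit:
step_arm(linear=[[0,0,0],[0,0,0],[0,0,0],[0,0,0],[0,0,0],[0,0,0]], delta_rot=[[0,0,0],[0,0,0],[0,0,0],[0,0,0],[0,0,0],[0,0,0]], grip=[10,10,10,10,10,10])

```text
time_s: 57.15
tcp_pos: [0.4546, -0.03, 0.1021]
ee_rot: [[0.997, 0.076, -0.001], [0.076, -0.997, -0.002], [-0.001, 0.002, -1.0]]
wrist_force: [1.7, -5.3, 0.3]
gripper_width: 0.32
gripper_force: 30.0
```

Emit:
step_arm(linear=[[5,0,0],[6,0,0],[7,0,0],[7,0,0],[4,0,0],[0,0,0],[0,0,0]], delta_rot=[[0,0,0],[0,0,0],[0,0,0],[0,0,0],[0,0,0],[0,0,0],[0,0,0]], grip=[10,10,10,10,10,10,10])

```text
time_s: 58.02
tcp_pos: [0.4805, -0.0283, 0.1019]
ee_rot: [[0.997, 0.075, -0.007], [0.075, -0.997, -0.003], [-0.008, 0.002, -1.0]]
wrist_force: [-6.3, -4.5, 6.6]
gripper_width: 0.324
gripper_force: 30.0
```

Emit:
step_arm(linear=[[3,0,0],[0,0,0],[0,0,0]], delta_rot=[[0,0,0],[0,0,0],[0,0,0]], grip=[10,10,10])

```text
time_s: 58.4
tcp_pos: [0.4805, -0.0284, 0.1017]
ee_rot: [[0.997, 0.074, -0.014], [0.074, -0.997, -0.003], [-0.014, 0.002, -1.0]]
wrist_force: [-12.2, -2.1, 12.3]
gripper_width: 0.322
gripper_force: 30.0
```

Emit:
step_arm(linear=[[-4,0,0],[0,0,0],[0,0,0],[0,0,0],[0,0,0],[0,0,-40],[0,0,-50],[0,0,-30],[-40,0,0]], delta_rot=[[0,0,0],[0,0,0],[0,0,0],[0,0,0],[0,0,0],[0,0,0],[0,0,0],[0,0,0],[0,0,0]], grip=[10,60,60,60,60,60,60,60,60])

```text
time_s: 59.52
tcp_pos: [0.4457, -0.0291, 0.2246]
ee_rot: [[0.997, 0.075, 0.007], [0.075, -0.997, 0.001], [0.007, -0.001, -1.0]]
wrist_force: [-0.5, 0.5, -0.2]
gripper_width: 0.686
gripper_force: 0.0
```

Emit:
step_arm(linear=[[0,-50,0],[0,-50,0],[0,-50,0],[0,-50,0],[0,0,0],[0,0,0]], delta_rot=[[0,0,0],[0,0,0],[0,0,0],[0,0,0],[0,0,0],[0,0,0]], grip=[60,60,60,60,60,60])

```text
time_s: 60.28
tcp_pos: [0.4273, 0.1696, 0.2218]
ee_rot: [[0.997, 0.076, -0.001], [0.076, -0.997, -0.0], [-0.001, 0.0, -1.0]]
wrist_force: [-0.3, -0.2, 0.2]
gripper_width: 0.696
gripper_force: 0.0
```

```bash
python3 - <<'E'
from h import *
cs=look()
o,_,_=marks("knob",zr=(.08,.15),cs=cs);print(o)
for l in("coplin_jar","tally","specimen_cup"):print(l,marks(l,cs=cs)[0])
plan()
I=np.hstack([cv2.resize(cs[0]["img"][135:260,250:345],None,fx=4,fy=4,interpolation=3),cv2.resize(cs[1]["img"][150:275,250:355],None,fx=3.9,fy=4,interpolation=3)])
cv2.imwrite("pics/c9.png",I[...,::-1])
E
```

```text
cap [ 0.5564 -0.2715] 0.96 [ 0.5573 -0.2727  0.1229] 0.3 
cap [ 0.5621 -0.0588] 0.85 [ 0.5631 -0.0596  0.1222] 0.3 
cap [ 0.6352 -0.053 ] 0.62 [ 0.6364 -0.0536  0.1213] 0.2 
cap [0.5548 0.0203] 0.57 [0.5561 0.0197 0.1212] 0.3 
[([0.4871, -0.024, 0.123], np.float64(0.5), 0.7, 0.92)]
coplin_jar [([0.3731, -0.1456, 0.0005], np.float64(0.1), 0.72, 0.79)]
tally [([0.3665, 0.0586, 0.0026], np.float64(0.0), 0.58, 0.75)]
specimen_cup [([0.6223, 0.2631, 0.0107], np.float64(0.9), 0.55, 0.59)]
t 60.88 tcp [0.4276 0.1694 0.2221] F [ 0.21 -0.38  0.28] w 60.0 yaw 4.3 J [42.0, 6.0, -22.0, -0.0, -63.0, 52.0]
```

View pics/c9.png

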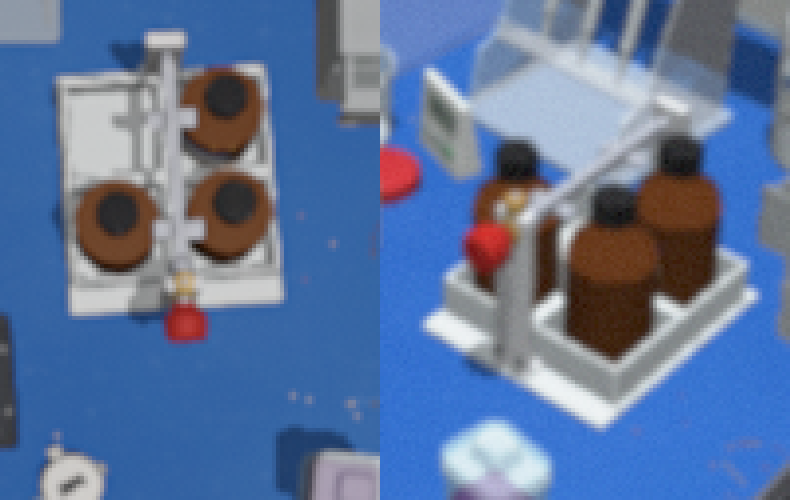

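The knob is home at (186,322) in the left half, with the wings over the bottle shoulders. The bottles stand upright, and the bystanders are where they started to within measurement noise.

```bash
python3 -c "
from station import *
print(finish_job())"
```

```text
the job is handed in; nothing more can be done
None
```

I handed the job in at about 61 s with all four amber bottles hefted and sorted: three more than half full (one only just, about 335 g) locked upright in the carrier, one less than half full (about 200 g) in the returns tray, the knob pushed fully home, and the jar, tally counter and cup left in place.

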